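# Demagnetise the burnishers

### The job

First turn the red isolator handle to off. Then pull every burnisher out of the wooden block and lay each in its own groove of the sloping rest on the demagnetiser's carriage, handle uppermost and steel tip down against the lip. Crank the handwheel until the carriage is fully home against the coil head's stop, and only then turn the isolator back on; leave the other things on the bench where they are.

Things in the scene. Friction and masses are not known exactly. Their poses are not given: they have to be found in the camera images.
- handle (a joint): turning angle of the isolator's red handle, rad: 0 = off (end stop), 1.5 = on (end stop). It grows clockwise seen from above, stays where it is left, and takes about 0.15 N m to turn
- handle_grip (a point): on the vertical turning axis of the red isolator handle, 92 mm above the bench. The handle is an upright bar 60 long x 14 wide x 30 mm high (from 72 to 102 mm above the bench) on a hub 52 mm across; the point's x axis lies along the bar and turns with it. The isolator box under it is grey with a yellow plate, 100 x 110 x 60 mm, fixed
- block: loose wooden tool block 112 x 112 x 60 mm, 0.9 kg, standing on the bench, origin at the centre of its underside. Four square holes 14 mm wide and 50 mm deep at x, y = +-30 mm in its frame hold the burnishers upright
- tool_a: burnisher 150 mm long, about 80 g: steel shank 10 mm across, 95 mm long, then a red round handle 16 mm across, 55 mm long. Origin at the steel tip, own z runs from tip to handle end. It starts upright in a hole of the block, tip 10 mm above the bench, leaning up to 0.1 rad, handle clear above the block. None when absent
- tool_b: burnisher 150 mm long, about 80 g: steel shank 10 mm across, 95 mm long, then a yellow round handle 16 mm across, 55 mm long. Origin at the steel tip, own z runs from tip to handle end. It starts upright in a hole of the block, tip 10 mm above the bench, leaning up to 0.1 rad, handle clear above the block. None when absent
- tool_c: burnisher 150 mm long, about 80 g: steel shank 10 mm across, 95 mm long, then a green round handle 16 mm across, 55 mm long. Origin at the steel tip, own z runs from tip to handle end. It starts upright in a hole of the block, tip 10 mm above the bench, leaning up to 0.1 rad, handle clear above the block. None when absent
- tool_d: burnisher 150 mm long, about 80 g: steel shank 10 mm across, 95 mm long, then a blue round handle 16 mm across, 55 mm long. Origin at the steel tip, own z runs from tip to handle end. It starts upright in a hole of the block, tip 10 mm above the bench, leaning up to 0.1 rad, handle clear above the block. None when absent
- rest (a point): dark wooden rest on the carriage, a board 92 x 196 mm sloping at 60 degrees to the bench. Origin: middle of its upper face, 94 mm above the bench; x points down the slope (away from the robot), y across the grooves, z square out of the board. Four flat grooves along x, centred at y = -69, -23, 23, 69 mm, each 24 mm wide; the ribs between them are 10 mm high
- rest_lip (a point): middle of the foot of the lip, at x = 46 mm in the rest's frame. The lip closes the lower ends of the grooves; it stands 12 mm high and leans 30 degrees over them, so its edge is at x = 39 mm. A burnisher lying right has its tip under the lip at about x = 40 mm and its shank axis 5 mm above the board; its handle stands out past the rest's open upper end
- carriage (a joint): position of the carriage along its bed, m: 0 = farthest from the coil head, 0.070 = against the stop at the coil head. Coupled to the handwheel, 24 mm a turn; it stays where it is left
- wheel_axis (a point): on the vertical axis of the handwheel (steel disc 92 mm across, its top 118 mm above the bench, on the gearbox at the end of the machine away from the coil head), 143 mm above the bench at half height of the crank grip
- crank_grip (a point): middle of the crank grip: a black upright, freely revolving peg 14 mm across and 45 mm high (118 to 163 mm above the bench), 35 mm from the wheel's axis. Carrying it round the axis counter-clockwise seen from above drives the carriage towards the coil head; it takes about 2 N
- unit: the fixed blue demagnetiser, origin at the centre of the underside. Bed 170 (x) x 430 (y) x 30 mm; gearbox with the handwheel at its -y end (110 x 98 mm, 96 mm high, centre at y = -166 mm); blue coil head with a copper disc at its +y end (100 x 45 mm, 140 mm high, centre at y = 192 mm)
- bench_block: bystander: steel plate 50 x 50 x 20 mm
- tin: bystander: small tin, 56 mm across, 35 mm high
- dapping_block: bystander: steel cube of 55 mm with dimples
- hammer: bystander: hammer lying on the bench
- jar: bystander: closed jar, 70 mm across, 80 mm high
- brush: bystander: brush lying on the bench
- stick: bystander: dark wooden sanding stick 160 x 30 x 12 mm lying on the bench

How it is judged:
By the outcome, as a careful person would: the job done as asked, in the order asked, and still so for the second after the job is handed in, with the robot touching nothing.
Of tool_a, tool_b, tool_c, tool_d only 3 to 4 are there at a start; the rules pass over those that are not, and their reading is None.
At some moment in a run one of block may be knocked a few centimetres aside while the robot is not near it.
Once in a run the grip may slacken for a moment while it holds something.
It also fails if it takes over 208 s, if anything falls off the work surface, if the arm or the gripper's body presses on something with over 40 N, if the wrist force passes 120 N, or if a joint passes its speed limit or range.

### The arm

A 6-joint arm with a two-finger parallel gripper is mounted at the origin on the work surface. World frame = base frame: x ahead of the robot, y to its left, z up, the work surface at z = 0. Lengths are in mm, angles in rad, forces in N, time in s.
With the tool pointing down it reaches from about 250 to 725 mm from the base axis. Payload 9.7 kg.
Tool frame: the origin (TCP) lies at the centre of the arm's flange, where the gripper is bolted on; the fingertips stand 173 mm ahead of it and the grasp point (between the pads) lies 155 mm ahead of it; z points along the fingers, y is the direction in which the jaws open and shut (so a half turn about z gives the same grasp; the last joint's range is limited). The gripper opens to 85 mm and grips with 20 to 120 N. Pads are 22 mm wide; open, the fingers measure 114 mm over their backs; the gripper's body (76 mm by 85 mm) begins 54 mm behind the grasp point. The pads swing forward as they close: fully open they stand 13 mm farther back than shut.
Start: joints at [-1.249, 0.087, 0.176, 1.66, 0, 1.571], TCP at [173.948, -521.766, 404.684] pointing down, gripper open.
Joint ranges: [-3.13, 3.13], [-0.85, 1.81], [-1.15, 1.24], [-2.2, 2.28], [-1.44, 1.52], [-3.14, 3.14]. Speed limits (rad/s): [2.22, 2.22, 2.57, 3.14, 3.14, 3.14].

### API

Orientations are given as a unit quaternion [x, y, z, w].
In Python, from plant import get_obs, capture, camera_info, sign_off gives the robot as it stands. The module is installed in compiled form; this text tells all that it offers.
- The arm moves only by the tool send_rows, never from a script. Its argument "commands" is a list of rows, each an object of numbers: "dx", "dy", "dz": the shift along the tool's x, y, z in cm; "rx", "ry", "rz": the turn, a rotation vector about the tool's x, y, z in rad; "grip": the opening, from 0 (shut) to 1 (fully open). In form: [{"dx": .., "dy": .., "dz": .., "rx": .., "ry": .., "rz": .., "grip": ..}, ...]. A call has 1 to 12 rows; each row is the pose to reach, as a shift and turn from the pose commanded when the call began, along the tool's axes at that moment; what a row does not reach only later rows make up. A row lasts 1/10 s, in which the tool goes at most 50 mm and 8.59 degrees, less where a joint would pass 70% of its speed; a pose out of reach is approached as far as the arm can. A call with a gripper value outside its range is refused whole. The fingers move at their own pace and stop on an object; "grip_force" is the grip in N (left out, the last holds). Time passes only in rows, so rows that repeat a pose let the fingers close. It gives the time, the measured TCP pose, the force and the opening at its end, in the units of the state.
- get_obs(): the state, without advancing time (a new reading comes with each control period).
- capture(name): name is "scene" or "top"; returns (picture, depth): 420x560x3 uint8, red, green, blue; 420x560 float32, mm along the optical axis (not along the pixel's ray), 0 where there is no reading.
- camera_info(name): a dict with "camera_matrix" (3x3 intrinsics, pixels), "k1" (the pictures are not rectified: a ray, as slopes to the right and down, at radius r is drawn at 1 + k1 r^2 times it, then the intrinsics apply), "view" (4x4, takes a point from world to camera coordinates). Camera axes: x right, y up, looking along -z (the intrinsics and any distortion apply to the point x, -y, -z); pixel columns grow to the right and rows downward; lengths in mm; the calibration is good to about 2 mm. A picture is of the moment at which its call begins. camera_info takes no time and is no camera call.
- sign_off(): hands the job in, once; it reports no verdict.
The state is a dict: "time": time; "qpos": joint angles; "joint_velocities": joint speeds; "tau": joint torques, N m; "ee_pos": TCP position; "tcp_rot": TCP orientation; "contact_force": force on the tool from outside, world axes, zero at the start; "torque": the same for the moment, N m; "opening": opening from 0.0 (shut) to 1.0 (fully open).
Only numpy, scipy, OpenCV 4.12 (cv2) and the standard library are available. Lean on these libraries where they do the work, as an engineer would, in place of code of your own. Each camera call takes 0.05 s, during which the arm holds its last target.

## Working session

There is one attempt and no reset: what is moved stays moved. The work goes in short steps, Python scripts to look and compute and a tool call to move; the robot and the scene stay as the last step left them, time stands still between calls to the robot, and variables do not carry over. Pictures are saved under pics/ and viewed, and the job is handed in when it is done.

Besides the shell and the picture viewer there is one more tool, called after ">>>" in YAML: its name, and indented under it one key for each argument. send_rows: Moves the arm, as the interface text tells. Its arguments: {"type":"object","properties":{"commands":{"type":"array","items":{"type":"object","properties":{"dx":{"type":"number"},"dy":{"type":"number"},"dz":{"type":"number"},"rx":{"type":"number"},"ry":{"type":"number"},"rz":{"type":"number"},"grip":{"type":"number"}}}},"grip_force":{"type":"number"}},"required":["commands"]}

```bash
mkdir -p pics; ls; python3 - <<'E'
from plant import *
import cv2,numpy as np
print(get_obs())
for n in("scene","top"):
    im,d=capture(n); cv2.imwrite(f"pics/{n}0.png",cv2.cvtColor(im,cv2.COLOR_RGB2BGR)); np.save(f"{n}0.npy",d)
    print(camera_info(n))
E
```

```text
pics
{'time': 0.0, 'qpos': array([-1.24899700e+00,  8.74862516e-02,  1.75133232e-01,  1.65980933e+00,
       -3.17547577e-05,  1.57081064e+00]), 'joint_velocities': array([ 0.00207885,  0.00034024, -0.00146722,  0.00011174,  0.00164421,
        0.00170405]), 'tau': array([-4.04311795e-04, -5.20390284e+01,  4.64799392e+01,  1.63260510e-02,
       -1.04722099e-04,  2.57082070e-05]), 'ee_pos': array([ 173.94897224, -521.77329194,  403.96806003]), 'tcp_rot': array([ 9.87084465e-01,  1.60199226e-01, -1.25100006e-04, -6.71645788e-04]), 'contact_force': array([ 0.31181223, -0.25688357, -0.36978627]), 'torque': array([-0.03780064,  0.00557967,  0.00185288]), 'opening': 0.9982204530162189}
{'camera_matrix': array([[468.96733618,   0.        , 287.39021109],
       [  0.        , 468.96733618, 213.97521694],
       [  0.        ,   0.        ,   1.        ]]), 'k1': -0.05752744902823918, 'view': array([[-6.54039729e-01,  7.56444207e-01, -4.91876864e-03,
         3.72369747e+02],
       [-4.26519971e-01, -3.63393561e-01,  8.28266765e-01,
         1.62607580e+02],
       [ 6.24750147e-01,  5.43817324e-01,  5.60312387e-01,
        -1.57233559e+03],
       [ 0.00000000e+00,  0.00000000e+00,  0.00000000e+00,
         1.00000000e+00]])}
{'camera_matrix': array([[393.12024106,   0.        , 281.81400834],
       [  0.        , 393.12024106, 211.08949399],
       [  0.        ,   0.        ,   1.        ]]), 'k1': -0.011263004688164319, 'view': array([[ 6.17201166e-04, -9.99644712e-01, -2.66471232e-02,
         3.64018344e+01],
       [ 9.83148934e-01, -4.26465294e-03,  1.82756630e-01,
        -5.80110958e+02],
       [-1.82805339e-01, -2.63108884e-02,  9.82797001e-01,
        -8.71438082e+02],
       [ 0.00000000e+00,  0.00000000e+00,  0.00000000e+00,
         1.00000000e+00]])}
```

View pics/scene0.png

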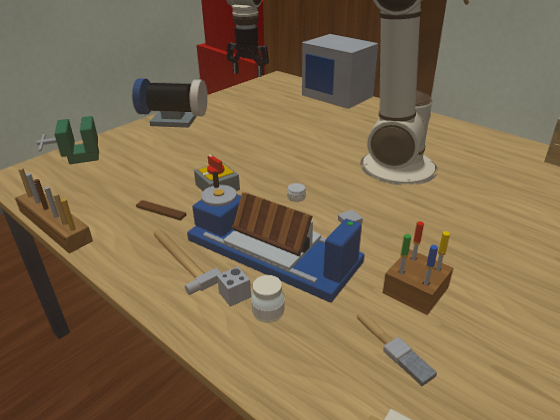

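View pics/top0.png

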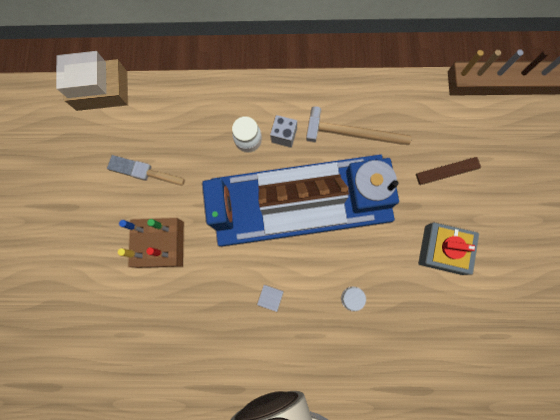

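```bash
cat > h.py <<'E'
from plant import *
import cv2,numpy as np
from scipy.spatial.transform import Rotation as R
def cam(n):
    c=camera_info(n); return np.array(c["camera_matrix"]),np.array([c["k1"],0,0,0,0.]),np.array(c["view"])
def dirs(n,uv):
    K,D,V=cam(n); p=cv2.undistortPoints(np.asarray(uv,float).reshape(-1,1,2),K,D).reshape(-1,2)
    return np.c_[p[:,0],-p[:,1],-np.ones(len(p))]
def plane(n,uv,z):
    K,D,V=cam(n); d=dirs(n,uv)@V[:3,:3]; o=-V[:3,:3].T@V[:3,3]
    return o+d*((z-o[2])/d[:,2])[:,None]
def cloud(n,d):
    K,D,V=cam(n); h,w=d.shape; u,v=np.meshgrid(np.arange(w),np.arange(h))
    r=dirs(n,np.c_[u.ravel(),v.ravel()])*d.reshape(-1,1)
    P=(r-V[:3,3])@V[:3,:3]; P[d.ravel()==0]=np.nan
    return P.reshape(h,w,3)
def proj(n,P):
    K,D,V=cam(n); q=np.atleast_2d(P)@V[:3,:3].T+V[:3,3]; q=q*[1,-1,-1]
    return cv2.projectPoints(q.reshape(-1,1,3),np.zeros(3),np.zeros(3),K,D)[0].reshape(-1,2)
def snap(n,tag):
    im,d=capture(n); cv2.imwrite(f"pics/{n}{tag}.png",cv2.cvtColor(im,cv2.COLOR_RGB2BGR)); return im,cloud(n,d)
def hsv(im): return cv2.cvtColor(im,cv2.COLOR_RGB2HSV)
def crop(n,tag,x0,y0,x1,y1,s):
    im=cv2.imread(f"pics/{n}{tag}.png")[y0:y1,x0:x1]; cv2.imwrite(f"pics/{n}{tag}_c{x0}_{y0}.png",cv2.resize(im,None,fx=s,fy=s,interpolation=cv2.INTER_CUBIC))
E
python3 - <<'E'
from h import *
for n in("scene","top"):
    im=cv2.cvtColor(cv2.imread(f"pics/{n}0.png"),cv2.COLOR_BGR2RGB); P=cloud(n,np.load(n+"0.npy")); H=hsv(im)
    print(n)
    h,s,v=[H[...,i].astype(int) for i in range(3)]
    z=P[...,2]; y=P[...,1]; x=P[...,0]
    ms={'red':(h<8)|(h>172),'yel':(h>22)&(h<34),'grn':(h>45)&(h<85),'blu':(h>105)&(h<125)}
    for k,m in ms.items():
        m=m&(s>140)&(v>60)&(z>65)&(z<190)&(x>250)&(x<800)&(abs(y)<500)
        c,l,st,ce=cv2.connectedComponentsWithStats(m.astype(np.uint8))
        for i in range(1,c):
            if st[i,4]>8:
                q=P[l==i]; print(k,st[i,:],q.mean(0).round(1),q.min(0).round(),q.max(0).round())
    crop(n,0,*((190,140,370,300,4) if n=='scene' else (195,145,405,250,3.8)))
crop('top',0,110,200,200,280,7)
crop('top',0,410,210,490,285,7)
E
```

```text
scene
red [207 156  17  18 208] [ 499.9 -347.7   85.5] [ 466. -384.   65.] [ 627. -205.  163.]
red [414 222  10  20 128] [482.  306.3 139.9] [473. 299. 113.] [487. 312. 163.]
yel [439 231  11  22 141] [480.2 365.  140.8] [467. 357. 113.] [485. 372. 162.]
grn [348 222   5   3  13] [557.9 176.1 144.3] [552. 169. 143.] [563. 181. 145.]
grn [404 235   7   4  18] [539.9 306.8 160. ] [533. 302. 156.] [545. 311. 162.]
blu [194 195  47  21 252] [ 659.7 -155.8   97.4] [ 586. -217.   93.] [ 692. -123.  101.]
blu [326 220  33  26 365] [596.9 181.1 141. ] [542. 159. 137.] [638. 203. 144.]
blu [431 246   7   4  20] [538.3 366.9 160.5] [532. 361. 159.] [543. 373. 162.]
top
red [442 237  32  22 443] [ 491.5 -350.2   83.5] [ 468. -382.   66.] [ 516. -324.  106.]
red [147 248  14   8  86] [477.6 302.2 146.4] [471. 298. 110.] [485. 311. 162.]
yel [118 249   7   7  40] [476.3 364.2 160.3] [470. 358. 155.] [483. 371. 164.]
grn [212 212   6   5  25] [557.8 176.6 142.9] [553. 171. 140.] [562. 182. 146.]
grn [148 220  13   8  70] [537.1 303.8 147.9] [531. 300. 117.] [543. 312. 163.]
blu [377 158  15   9  43] [ 688.4 -204.4   95.4] [ 676. -215.   91.] [ 695. -185.   99.]
blu [347 161  52  48 575] [ 614.4 -160.6   95.6] [ 579. -227.   68.] [ 689. -118.  113.]
blu [203 179  29  48 864] [586.9 177.7 138.6] [537. 153.  66.] [637. 205. 145.]
blu [120 220  14   9  80] [535.1 362.4 149.2] [529. 357. 120.] [543. 372. 164.]
```

```bash
ls pics
```

```text
scene0.png
scene0_c190_140.png
top0.png
top0_c110_200.png
top0_c195_145.png
top0_c410_210.png
```

View pics/top0_c195_145.png

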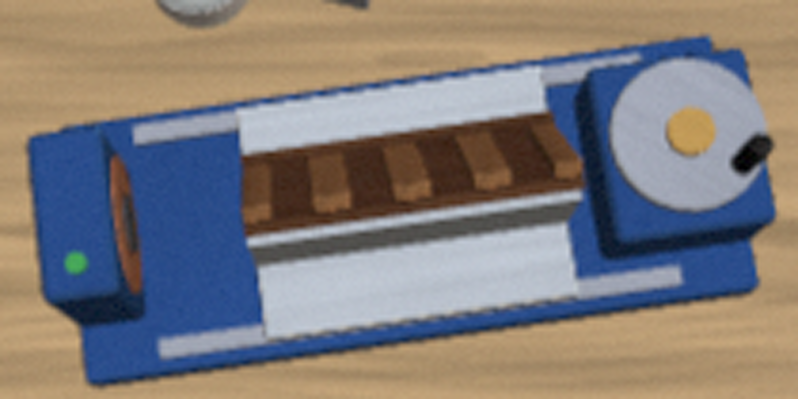

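View pics/scene0_c190_140.png

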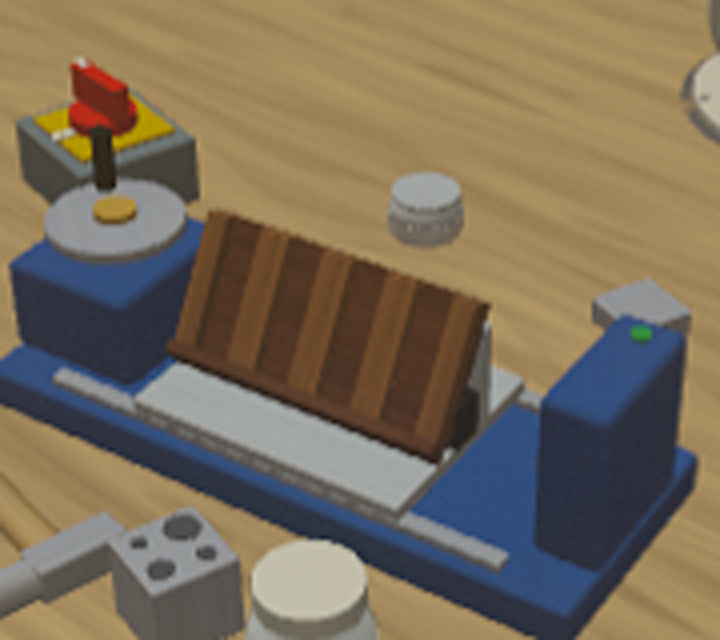

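View pics/top0_c410_210.png

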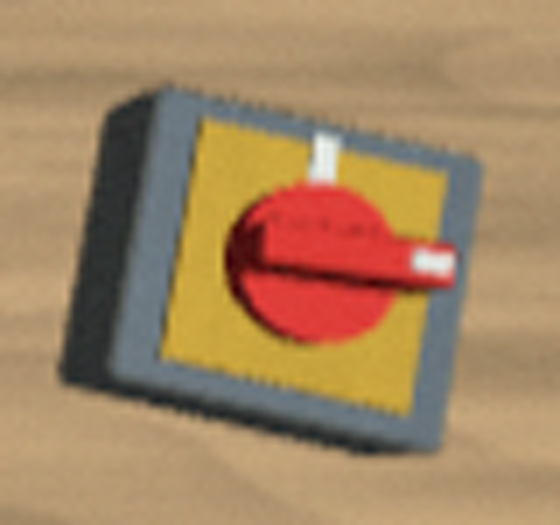

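View pics/top0_c110_200.png

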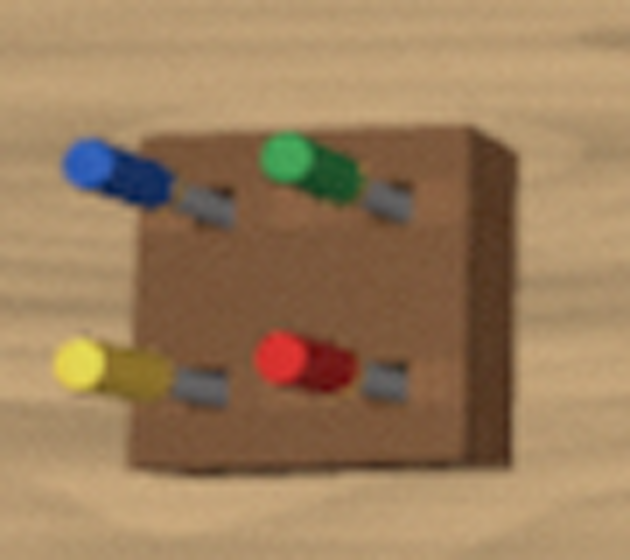

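```bash
cat > unit.py <<'E'
from h import *
im=cv2.cvtColor(cv2.imread("pics/top0.png"),cv2.COLOR_BGR2RGB); P=cloud("top",np.load("top0.npy")); H=hsv(im)
h,s,v=[H[...,i].astype(int) for i in range(3)]
ims=cv2.cvtColor(cv2.imread("pics/scene0.png"),cv2.COLOR_BGR2RGB); Ps=cloud("scene",np.load("scene0.npy")); Hs=hsv(ims)
x,y,z=P[...,0],P[...,1],P[...,2]
def rect(m,name):
    c,l,st,ce=cv2.connectedComponentsWithStats(m.astype(np.uint8)); i=1+np.argmax(st[1:,4]); q=P[l==i]
    r=cv2.minAreaRect(q[:,:2].astype(np.float32)); print(name,len(q),np.round(r[0],1),np.round(r[1],1),round(r[2],1),'z',np.median(q[:,2]).round(1)); return q
roi=(x>400)&(x<760)&(abs(y)<480)
blue=(h>100)&(h<128)&(s>120)
rect(roi&blue&(z>134)&(z<147),'coil')
rect(roi&blue&(y<0)&(z>91)&(z<101),'gear')
rect(roi&blue&(z>20)&(z<40),'bed')
rect(roi&(z>110)&(z<126)&(y<-50)&(s<90),'wheel')
rect(roi&(h>15)&(h<30)&(s>100)&(y<-80)&(y>-260)&(z>100),'hub')
rect(roi&(z>90)&(z<175)&(y<-100)&(y>-260)&(v<50),'crank')
rect(roi&(z>52)&(z<68)&(y>250),'block')
rect(roi&(y<-280)&(h>20)&(h<32)&(s>120),'yplate')
rect(roi&(y<-280)&(z>52)&(z<68),'box')
rect(roi&(y<-280)&((h<8)|(h>172))&(s>140)&(z>97)&(z<108),'bar')
wt=roi&(y<-280)&(s<60)&(v>150)
print('white marks',[P[l].round() for l in np.argwhere(wt)[::6].tolist() for l in [tuple(l)]][:8])
for nm,PP,HH in(('top',P,H),('scene',Ps,Hs)):
    hh,ss,vv=[HH[...,i].astype(int) for i in range(3)]
    X,Y,Z=PP[...,0],PP[...,1],PP[...,2]
    m=((hh<20)|(hh>170))&(ss>70)&(X>500)&(X<720)&(Y>-150)&(Y<140)&(Z>55)&(Z<150)
    m=cv2.erode(m.astype(np.uint8),np.ones((3,3)))>0
    q=PP[m]; print(nm,'rest',len(q),q.min(0).round(1),q.max(0).round(1))
    for zt in(70,90,110,125):
        k=abs(q[:,2]-zt)<4
        if k.sum()>10: A=np.polyfit(q[k,1],q[k,0],1); print(zt,k.sum(),A.round(3),q[k,1].min().round(1),q[k,1].max().round(1))
E
python3 unit.py
```

```text
coil 830 [586.9 179.6] [99.2 41.8] 8.4 z 140.1
gear 594 [ 636.8 -172.8] [110.   97.5] 8.2 z 95.6
bed 2806 [613.9 -10.6] [168.5 424.7] 8.0 z 30.2
wheel 1120 [ 636.9 -172.9] [90.1 89.6] 80.5 z 118.0
hub 111 [ 636.5 -174. ] [24.2 25.1] 84.4 z 124.4
crank 52 [ 617.2 -202.2] [11.  11.9] 3.7 z 159.9
block 1882 [507.5 336.2] [112.5 112.3] 0.7 z 60.4
yplate 572 [ 493.3 -355. ] [81.7 80. ] 76.8 z 60.2
box 1559 [ 493.1 -354.1] [111.1  97.7] 76.4 z 58.1
bar 147 [ 492.1 -353.3] [58.5 14.1] 81.7 z 101.7
white marks [array([ 536., -367.,   54.]), array([ 533., -369.,   62.]), array([ 528., -361.,   63.]), array([ 526., -366.,   61.]), array([ 522., -361.,   61.]), array([ 492., -379.,  103.]), array([ 490., -380.,  105.])]
top rest 1424 [ 581.1 -105.6   55.2] [662.4  86.2 140.3]
70 133 [-1.36000e-01  6.39715e+02] -98.7 86.2
90 92 [-1.37000e-01  6.23876e+02] -98.9 84.2
110 103 [-1.37000e-01  6.12218e+02] -100.5 82.2
125 106 [-1.36000e-01  6.03175e+02] -100.6 81.4
scene rest 2617 [ 579.2 -106.8   58. ] [663.2  89.6 140.8]
70 339 [-1.31000e-01  6.37869e+02] -100.9 89.1
90 277 [-1.31000e-01  6.23008e+02] -106.5 88.0
110 255 [-1.26000e-01  6.11445e+02] -103.5 86.1
125 253 [-1.25000e-01  6.02526e+02] -104.2 83.8
```

```bash
cat >> h.py <<'E'
def Q(yaw,pitch=0.0):
    # tool z down, tool x at world yaw (deg); 
    c,s=np.cos(np.radians(yaw)),np.sin(np.radians(yaw))
    return R.from_matrix(np.array([[c,s,0],[s,-c,0],[0,0,-1.]]))
def go(pos,rot,o=None):
    o=o or get_obs(); R0=R.from_quat(o["tcp_rot"]); d=R0.inv().apply(np.array(pos)-o["ee_pos"])/10
    rv=(R0.inv()*rot).as_rotvec()
    print("t",round(o["time"],2),"D cm",d.round(2),"rv",rv.round(3),"rows>=",int(np.ceil(max(np.linalg.norm(d)/5,np.degrees(np.linalg.norm(rv))/8.59))), "ee",o["ee_pos"].round(1),"F",o["contact_force"].round(1),"open",round(o["opening"],3),"q6",o["qpos"].round(2))
E
python3 - <<'E'
from h import *
go([493,-354,300],Q(81.5))
exec(open('unit.py').read().split("def rect")[0])
th=np.radians(8.07);ux=np.array([np.cos(th),np.sin(th)]);uy=np.array([-np.sin(th),np.cos(th)])
for nm,PP,HH in(('top',P,H),('scene',Ps,Hs)):
    hh,ss,vv=[HH[...,i].astype(int) for i in range(3)]
    X,Y,Z=PP[...,0],PP[...,1],PP[...,2]
    m=((hh<20)|(hh>170))&(ss>70)&(X>500)&(X<720)&(Y>-150)&(Y<140)&(Z>55)&(Z<150)
    q=PP[m]; U=q[:,:2]@ux; W=q[:,:2]@uy; r=U*np.sin(np.pi/3)+(q[:,2]-94)*.5
    print(nm,len(q),np.percentile(W,[0.5,1,2,98,99,99.5]).round(1))
    k=(q[:,2]>75)&(q[:,2]<130)
    for w in range(-120,120,8):
        kk=k&(abs(W-w)<4)
        if kk.sum()>5: print(w,kk.sum(),np.median(r[kk]).round(1),end=' | ')
    print()
E
```

```text
t 0.1 D cm [35.58 -5.82 10.41] rv [-1.000e-03 -1.000e-03 -1.101e+00] rows>= 8 ee [ 173.9 -521.8  404.1] F [-0.  -0.6 -0.5] open 1.0 q6 [-1.25  0.09  0.18  1.66  0.    1.57]
top 1765 [-192.1 -191.3 -189.2   -3.6   -1.6   -1.1]
-120 31 528.1 | -112 28 528.4 | -104 27 538.2 | -96 30 538.4 | -88 34 537.6 | -80 27 528.3 | -72 31 528.3 | -64 28 528.5 | -56 29 538.3 | -48 29 538.1 | -40 30 537.4 | -32 29 528.5 | -24 31 528.4 | -16 37 529.0 | -8 23 538.3 | 0 16 538.3 | 
scene 2974 [-194.  -193.  -191.    -0.6   -0.2    0.3]
-120 78 526.8 | -112 23 529.6 | -104 69 537.3 | -96 74 537.3 | -88 126 532.1 | -80 78 526.5 | -72 74 527.2 | -64 29 536.2 | -56 85 536.8 | -48 74 536.5 | -40 127 530.1 | -32 85 526.8 | -24 67 527.4 | -16 48 536.6 | -8 83 537.1 | 0 118 531.4 |
```

>>> send_rows:
  commands:
    - {"dx":8,"dy":-1.3,"dz":0,"rz":-0.2,"grip":1}
    - {"dx":20,"dy":-3,"dz":4,"rz":-0.6}
    - {"dx":35.6,"dy":-5.8,"dz":10.4,"rz":-1.1}
    - {"dx":35.6,"dy":-5.8,"dz":10.4,"rz":-1.1}
    - {"dx":35.6,"dy":-5.8,"dz":10.4,"rz":-1.1}
    - {"dx":35.6,"dy":-5.8,"dz":10.4,"rz":-1.1}
    - {"dx":35.6,"dy":-5.8,"dz":10.4,"rz":-1.1}
    - {"dx":35.6,"dy":-5.8,"dz":10.4,"rz":-1.1}
    - {"dx":35.6,"dy":-5.8,"dz":10.4,"rz":-1.1}
    - {"dx":35.6,"dy":-5.8,"dz":10.4,"rz":-1.1}
    - {"dx":35.6,"dy":-5.8,"dz":10.4,"rz":-1.1}
    - {"dx":35.6,"dy":-5.8,"dz":10.4,"rz":-1.1}
  grip_force: 40

```text
invalid input
```

```bash
python3 -c "
from h import *
go([493,-354,249],Q(81.5))"
```

```text
t 0.1 D cm [35.58 -5.81 15.51] rv [-1.000e-03 -1.000e-03 -1.101e+00] rows>= 8 ee [ 173.9 -521.8  404.1] F [-0.  -0.6 -0.5] open 1.0 q6 [-1.25  0.09  0.18  1.66  0.    1.57]
```

>>> send_rows:
  commands:
    - {"dx":8,"dy":-1.3,"dz":0,"rx":0,"ry":0,"rz":-0.2,"grip":1}
    - {"dx":20,"dy":-3,"dz":4,"rx":0,"ry":0,"rz":-0.6,"grip":1}
    - {"dx":35.6,"dy":-5.8,"dz":10.4,"rx":0,"ry":0,"rz":-1.1,"grip":1}
    - {"dx":35.6,"dy":-5.8,"dz":10.4,"rx":0,"ry":0,"rz":-1.1,"grip":1}
    - {"dx":35.6,"dy":-5.8,"dz":10.4,"rx":0,"ry":0,"rz":-1.1,"grip":1}
    - {"dx":35.6,"dy":-5.8,"dz":10.4,"rx":0,"ry":0,"rz":-1.1,"grip":1}
    - {"dx":35.6,"dy":-5.8,"dz":10.4,"rx":0,"ry":0,"rz":-1.1,"grip":1}
    - {"dx":35.6,"dy":-5.8,"dz":10.4,"rx":0,"ry":0,"rz":-1.1,"grip":1}
    - {"dx":35.6,"dy":-5.8,"dz":10.4,"rx":0,"ry":0,"rz":-1.1,"grip":1}
    - {"dx":35.6,"dy":-5.8,"dz":10.4,"rx":0,"ry":0,"rz":-1.1,"grip":1}
    - {"dx":35.6,"dy":-5.8,"dz":10.4,"rx":0,"ry":0,"rz":-1.1,"grip":1}
    - {"dx":35.6,"dy":-5.8,"dz":10.4,"rx":0,"ry":0,"rz":-1.1,"grip":1}
  grip_force: 40

```text
time: 1.3
ee_pos: [492.5, -354.9, 301.4]
tcp_rot: [0.758, 0.652, 0.0, 0.0]
contact_force: [-0.2, -0.8, -0.5]
opening: 1.004
```

```bash
python3 -c "
from h import *
go([493,-354,249],Q(81.5))"
```

```text
t 1.3 D cm [0.1  0.03 5.24] rv [ 0.001  0.    -0.002] rows>= 2 ee [ 492.5 -354.9  301.4] F [-0.2 -0.8 -0.5] open 1.004 q6 [-0.62  0.21  0.11  1.47 -0.    1.1 ]
```

>>> send_rows:
  commands:
    - {"dx":0.1,"dy":0,"dz":2.5,"rx":0,"ry":0,"rz":0,"grip":1}
    - {"dx":0.1,"dy":0,"dz":5.3,"rx":0,"ry":0,"rz":0,"grip":1}
    - {"dx":0.1,"dy":0,"dz":5.3,"rx":0,"ry":0,"rz":0,"grip":1}
    - {"dx":0.1,"dy":0,"dz":5.3,"rx":0,"ry":0,"rz":0,"grip":0}
    - {"dx":0.1,"dy":0,"dz":5.3,"rx":0,"ry":0,"rz":0,"grip":0}
    - {"dx":0.1,"dy":0,"dz":5.3,"rx":0,"ry":0,"rz":0,"grip":0}
    - {"dx":0.1,"dy":0,"dz":5.3,"rx":0,"ry":0,"rz":0,"grip":0}
    - {"dx":0.1,"dy":0,"dz":5.3,"rx":0,"ry":0,"rz":0,"grip":0}
    - {"dx":0.1,"dy":0,"dz":5.3,"rx":0,"ry":0,"rz":0,"grip":0}
    - {"dx":0.1,"dy":0,"dz":5.3,"rx":0,"ry":0,"rz":0,"grip":0}
  grip_force: 40

```text
time: 2.3
ee_pos: [493.2, -353.1, 248.5]
tcp_rot: [0.758, 0.652, -0.0, 0.0]
contact_force: [-5.3, 1.1, 5.5]
opening: 0.151
```

```bash
python3 -c "
from h import *
o=get_obs();print(o['contact_force'],o['torque'],o['opening'],o['ee_pos'])
snap('top',1);crop('top',1,400,190,500,290,6)"
```

```text
[-5.34306723  1.07030226  5.48965698] [0.25582442 0.87229383 0.00256997] 0.15075604625587197 [ 493.19299494 -353.14643529  248.50997225]
```

View pics/top1_c400_190.png

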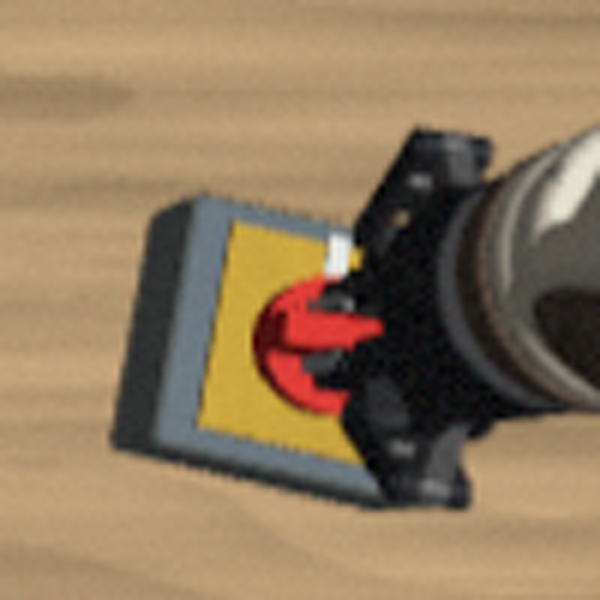

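The picture shows the fingers closed on both sides of the red bar (crop about 330,330); I'll turn it counter-clockwise.

>>> send_rows:
  commands:
    - {"dx":0,"dy":0,"dz":0,"rx":0,"ry":0,"rz":-0.12,"grip":0}
    - {"dx":0,"dy":0,"dz":0,"rx":0,"ry":0,"rz":-0.25,"grip":0}
    - {"dx":0,"dy":0,"dz":0,"rx":0,"ry":0,"rz":-0.38,"grip":0}
    - {"dx":0,"dy":0,"dz":0,"rx":0,"ry":0,"rz":-0.51,"grip":0}
    - {"dx":0,"dy":0,"dz":0,"rx":0,"ry":0,"rz":-0.64,"grip":0}
    - {"dx":0,"dy":0,"dz":0,"rx":0,"ry":0,"rz":-0.77,"grip":0}
    - {"dx":0,"dy":0,"dz":0,"rx":0,"ry":0,"rz":-0.9,"grip":0}
    - {"dx":0,"dy":0,"dz":0,"rx":0,"ry":0,"rz":-1.03,"grip":0}
    - {"dx":0,"dy":0,"dz":0,"rx":0,"ry":0,"rz":-1.16,"grip":0}
    - {"dx":0,"dy":0,"dz":0,"rx":0,"ry":0,"rz":-1.28,"grip":0}
    - {"dx":0,"dy":0,"dz":0,"rx":0,"ry":0,"rz":-1.4,"grip":0}
    - {"dx":0,"dy":0,"dz":0,"rx":0,"ry":0,"rz":-1.46,"grip":0}

```text
time: 3.55
ee_pos: [491.0, -354.5, 248.5]
tcp_rot: [0.129, 0.992, -0.002, -0.003]
contact_force: [-21.1, -9.0, 10.2]
opening: 0.165
```

>>> send_rows:
  commands:
    - {"dx":0,"dy":0,"dz":0,"rx":0,"ry":0,"rz":-0.04,"grip":0}
    - {"dx":0,"dy":0,"dz":0,"rx":0,"ry":0,"rz":-0.07,"grip":0}
    - {"dx":0,"dy":0,"dz":0,"rx":0,"ry":0,"rz":-0.07,"grip":0}

```text
time: 3.85
ee_pos: [491.0, -354.7, 248.5]
tcp_rot: [0.097, 0.995, -0.002, -0.003]
contact_force: [-20.8, -8.7, 10.4]
opening: 0.158
```

```bash
python3 -c "
from h import *
o=get_obs();print(o['contact_force'],o['torque'],o['opening'],o['ee_pos'],o['qpos'])"
```

```text
[-20.83281756  -8.65229453  10.35060561] [-1.58230019  4.13245166 -1.1647559 ] 0.15836834892568283 [ 490.96897443 -354.66887098  248.54856455] [-0.62434312  0.21708011  0.02075216  1.3771383  -0.00677981 -0.43088324]
```

>>> send_rows:
  commands:
    - {"dx":0,"dy":0,"dz":0,"rx":0,"ry":0,"rz":0,"grip":0.6}
    - {"dx":0,"dy":0,"dz":0,"rx":0,"ry":0,"rz":0,"grip":0.6}
    - {"dx":0,"dy":0,"dz":0,"rx":0,"ry":0,"rz":0,"grip":0.6}
    - {"dx":0,"dy":0,"dz":-5,"rx":0,"ry":0,"rz":0,"grip":0.6}
    - {"dx":0,"dy":0,"dz":-10,"rx":0,"ry":0,"rz":0,"grip":0.6}
    - {"dx":0,"dy":-20,"dz":-10,"rx":0,"ry":0,"rz":0,"grip":0.6}
    - {"dx":0,"dy":-20,"dz":-10,"rx":0,"ry":0,"rz":0,"grip":0.6}
    - {"dx":0,"dy":-20,"dz":-10,"rx":0,"ry":0,"rz":0,"grip":0.6}
    - {"dx":0,"dy":-20,"dz":-10,"rx":0,"ry":0,"rz":0,"grip":0.6}
    - {"dx":0,"dy":-20,"dz":-10,"rx":0,"ry":0,"rz":0,"grip":0.6}

```text
time: 4.85
ee_pos: [454.2, -554.6, 344.2]
tcp_rot: [0.097, 0.995, 0.001, -0.001]
contact_force: [0.8, 0.1, -0.8]
opening: 0.601
```

```bash
python3 -c "
from h import *
o=get_obs();print(o['contact_force'],o['ee_pos'],o['tcp_rot'])
im,P=snap('top',2);crop('top',2,400,190,500,290,6)
H=hsv(im);h,s=H[...,0].astype(int),H[...,1]
x,y,z=P[...,0],P[...,1],P[...,2]
m=(x>430)&(x<560)&(y<-280)&(y>-450)&((h<8)|(h>172))&(s>140)&(z>97)&(z<108)
print(m.sum(),cv2.minAreaRect(P[m][:,:2].astype(np.float32)))
"
```

```text
[ 0.80483306  0.12509299 -0.77158646] [ 454.1609083  -554.58503968  344.18428242] [ 9.68029496e-02  9.95302564e-01  6.57117495e-04 -1.25025591e-03]
166 ((492.4497375488281, -354.5586853027344), (14.920485496520996, 57.155029296875), 75.19926452636719)
```

View pics/top2_c400_190.png

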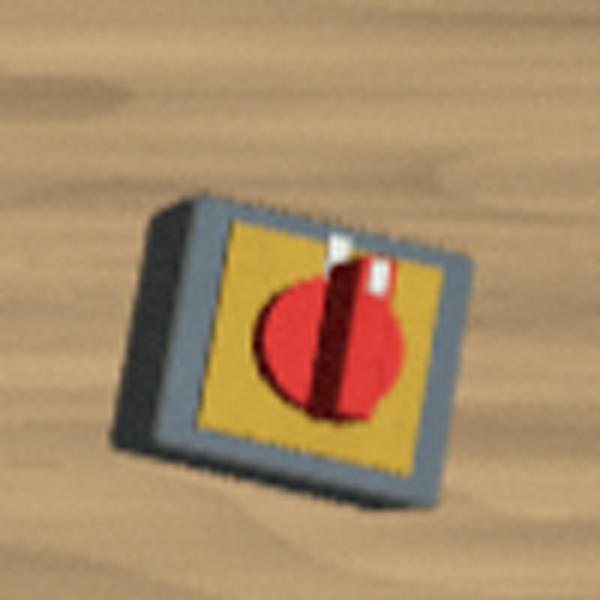

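View pics/top2.png

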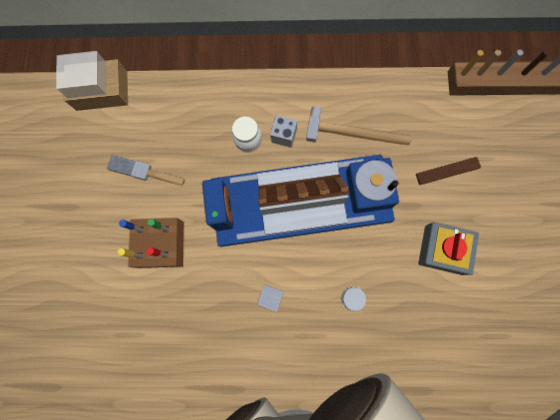

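```bash
cat > tools.py <<'E'
from h import *
import sys
tag=sys.argv[1]
cols={'red':lambda h:(h<8)|(h>172),'yel':lambda h:(h>22)&(h<34),'grn':lambda h:(h>45)&(h<85),'blu':lambda h:(h>105)&(h<125)}
im,P=snap('top',tag); im2,P2=snap('scene',tag)
def blockpose(P):
    x,y,z=P[...,0],P[...,1],P[...,2]
    m=(x>350)&(x<700)&(y>215)&(y<480)&(z>54)&(z<66)
    c,l,st,ce=cv2.connectedComponentsWithStats(m.astype(np.uint8)); i=1+np.argmax(st[1:,4])
    r=cv2.minAreaRect(P[l==i][:,:2].astype(np.float32)); return r
print('block',blockpose(P))
for k,f in cols.items():
    out=[]
    for PP,I in((P,im),(P2,im2)):
        H=hsv(I); h,s,v=[H[...,i].astype(int) for i in range(3)]
        x,y,z=PP[...,0],PP[...,1],PP[...,2]
        m=f(h)&(s>120)&(v>50)&(x>350)&(x<700)&(y>215)&(y<480)&(z>95)&(z<175)
        q=PP[m]; 
        if len(q)<15: out.append(None);continue
        t=q[q[:,2]>np.percentile(q[:,2],97)-4]
        out.append((len(q),t.mean(0).round(1)))
        # side: surface points 110..150 ; shift 8mm away from the camera horizontally
        K,D,V=cam('top' if PP is P else 'scene'); o=-V[:3,:3].T@V[:3,3]
        sd=q[(q[:,2]<150)&(q[:,2]>108)]
        if len(sd)>10:
            dd=sd[:,:2]-o[:2]; dd/=np.linalg.norm(dd,axis=1)[:,None]
            c=sd[:,:2].mean(0)+dd.mean(0)*6.3; out.append(('side',c.round(1),sd[:,2].mean().round(0)))
    print(k,out)
E
python3 tools.py 3
```

```text
block ((506.77203369140625, 336.7225341796875), (112.3318099975586, 111.8980941772461), 1.6784372329711914)
red [(86, array([477.7, 304.9, 160.2])), ('side', array([479.1, 306.2]), np.float64(132.0)), (127, array([480.1, 305. , 159.8])), ('side', array([476.3, 303.9]), np.float64(132.0))]
yel [(42, array([475.8, 363.9, 160.7])), (145, array([476.6, 364.5, 160.1])), ('side', array([476.7, 361.4]), np.float64(131.0))]
grn [(78, array([538. , 307. , 160.4])), ('side', array([538.6, 307.6]), np.float64(132.0)), (134, array([539.9, 306.4, 160.1])), ('side', array([536.8, 305.9]), np.float64(132.0))]
blu [(85, array([536.1, 365.6, 160.4])), ('side', array([536.5, 365.9]), np.float64(136.0)), (32, array([537.7, 366.7, 160.6]))]
```

```bash
python3 -c "
from h import *
go([478,305.3,360],Q(188)); go([478,305.3,290],Q(188))"
```

```text
t 5.0 D cm [13.97 84.35 -1.21] rv [ 0.001 -0.    -0.329] rows>= 18 ee [ 456.  -549.4  347.1] F [0.3 0.8 0.5] open 0.602 q6 [-0.88  0.49  0.57  1.64  0.   -0.69]
t 5.0 D cm [13.97 84.35  5.79] rv [ 0.001 -0.    -0.329] rows>= 18 ee [ 456.  -549.4  347.1] F [0.3 0.8 0.5] open 0.602 q6 [-0.88  0.49  0.57  1.64  0.   -0.69]
```

>>> send_rows:
  commands:
    - {"dx":6,"dy":40,"dz":-1.2,"rx":0,"ry":0,"rz":-0.15,"grip":0.5}
    - {"dx":6,"dy":40,"dz":-1.2,"rx":0,"ry":0,"rz":-0.15,"grip":0.5}
    - {"dx":6,"dy":40,"dz":-1.2,"rx":0,"ry":0,"rz":-0.15,"grip":0.5}
    - {"dx":6,"dy":40,"dz":-1.2,"rx":0,"ry":0,"rz":-0.15,"grip":0.5}
    - {"dx":6,"dy":40,"dz":-1.2,"rx":0,"ry":0,"rz":-0.15,"grip":0.5}
    - {"dx":6,"dy":40,"dz":-1.2,"rx":0,"ry":0,"rz":-0.15,"grip":0.5}
    - {"dx":14,"dy":84.3,"dz":-1.2,"rx":0,"ry":0,"rz":-0.33,"grip":0.5}
    - {"dx":14,"dy":84.3,"dz":-1.2,"rx":0,"ry":0,"rz":-0.33,"grip":0.5}
    - {"dx":14,"dy":84.3,"dz":-1.2,"rx":0,"ry":0,"rz":-0.33,"grip":0.5}
    - {"dx":14,"dy":84.3,"dz":-1.2,"rx":0,"ry":0,"rz":-0.33,"grip":0.5}
    - {"dx":14,"dy":84.3,"dz":-1.2,"rx":0,"ry":0,"rz":-0.33,"grip":0.5}
    - {"dx":14,"dy":84.3,"dz":-1.2,"rx":0,"ry":0,"rz":-0.33,"grip":0.5}

```text
time: 6.2
ee_pos: [471.4, 53.1, 359.2]
tcp_rot: [-0.071, 0.997, 0.0, 0.001]
contact_force: [1.2, 0.1, 0.0]
opening: 0.501
```

```bash
python3 -c "
from h import *
go([478,305.3,360],Q(188))"
```

```text
t 6.2 D cm [-4.23 24.87 -0.06] rv [0.    0.002 0.003] rows>= 6 ee [471.4  53.1 359.2] F [1.2 0.1 0. ] open 0.501 q6 [ 0.11 -0.11 -0.1   1.57  0.   -0.03]
```

>>> send_rows:
  commands:
    - {"dx":-4.2,"dy":24.6,"dz":0,"rx":0,"ry":0,"rz":0,"grip":0.5}
    - {"dx":-4.2,"dy":24.6,"dz":0,"rx":0,"ry":0,"rz":0,"grip":0.5}
    - {"dx":-4.2,"dy":24.6,"dz":0,"rx":0,"ry":0,"rz":0,"grip":0.5}
    - {"dx":-4.2,"dy":24.6,"dz":0,"rx":0,"ry":0,"rz":0,"grip":0.5}
    - {"dx":-4.2,"dy":24.6,"dz":0,"rx":0,"ry":0,"rz":0,"grip":0.5}
    - {"dx":-4.2,"dy":24.6,"dz":0,"rx":0,"ry":0,"rz":0,"grip":0.5}
    - {"dx":-4.2,"dy":24.6,"dz":0,"rx":0,"ry":0,"rz":0,"grip":0.5}
    - {"dx":-4.2,"dy":24.6,"dz":0,"rx":0,"ry":0,"rz":0,"grip":0.5}
    - {"dx":-4.2,"dy":24.6,"dz":0,"rx":0,"ry":0,"rz":0,"grip":0.5}

```text
time: 7.1
ee_pos: [479.9, 298.6, 358.9]
tcp_rot: [-0.07, 0.998, 0.0, 0.0]
contact_force: [-0.4, 0.1, 0.5]
opening: 0.495
```

```bash
python3 -c "
from h import *
go([478,305.3,290],Q(188))"; python3 tools.py 4
```

```text
t 7.1 D cm [0.1  0.69 6.89] rv [ 0.     0.001 -0.   ] rows>= 2 ee [479.9 298.6 358.9] F [-0.4  0.1  0.5] open 0.495 q6 [ 0.56  0.11  0.11  1.57 -0.    0.42]
block ((507.6234436035156, 335.2283935546875), (112.30233764648438, 111.14395141601562), 0.35116738080978394)
red [(35, array([473.2, 303.8, 160.2])), ('side', array([475.3, 306.4]), np.float64(134.0)), (128, array([479.6, 305.1, 160.4])), ('side', array([476.6, 304.1]), np.float64(132.0))]
yel [None, (148, array([477.1, 364.2, 159.9])), ('side', array([476.9, 361.5]), np.float64(131.0))]
grn [(76, array([537.8, 306.7, 160.2])), ('side', array([539. , 307.6]), np.float64(133.0)), (132, array([539.8, 306.5, 160.3])), ('side', array([536.8, 305.8]), np.float64(132.0))]
blu [None, (32, array([537.7, 367.1, 160.2]))]
```

Block not moved. Descend and grasp red.

>>> send_rows:
  commands:
    - {"dx":0.1,"dy":0.65,"dz":0,"rx":0,"ry":0,"rz":0,"grip":0.5}
    - {"dx":0.1,"dy":0.65,"dz":3,"rx":0,"ry":0,"rz":0,"grip":0.5}
    - {"dx":0.1,"dy":0.65,"dz":6.9,"rx":0,"ry":0,"rz":0,"grip":0.5}
    - {"dx":0.1,"dy":0.65,"dz":6.9,"rx":0,"ry":0,"rz":0,"grip":0.5}
    - {"dx":0.1,"dy":0.65,"dz":6.9,"rx":0,"ry":0,"rz":0,"grip":0}
    - {"dx":0.1,"dy":0.65,"dz":6.9,"rx":0,"ry":0,"rz":0,"grip":0}
    - {"dx":0.1,"dy":0.65,"dz":6.9,"rx":0,"ry":0,"rz":0,"grip":0}
    - {"dx":0.1,"dy":0.65,"dz":6.9,"rx":0,"ry":0,"rz":0,"grip":0}
    - {"dx":0.1,"dy":0.65,"dz":6.9,"rx":0,"ry":0,"rz":0,"grip":0}
    - {"dx":0.1,"dy":0.65,"dz":6.9,"rx":0,"ry":0,"rz":0,"grip":0}
  grip_force: 50

```text
time: 8.2
ee_pos: [478.7, 305.9, 291.5]
tcp_rot: [-0.07, 0.998, 0.001, 0.002]
contact_force: [-0.6, 0.1, 7.4]
opening: 0.168
```

>>> send_rows:
  commands:
    - {"dx":0,"dy":0,"dz":-1.5,"rx":0,"ry":0,"rz":0,"grip":0}
    - {"dx":0,"dy":0,"dz":-3.5,"rx":0,"ry":0,"rz":0,"grip":0}
    - {"dx":0,"dy":0,"dz":-6,"rx":0,"ry":0,"rz":0,"grip":0}
    - {"dx":0,"dy":0,"dz":-10,"rx":0,"ry":0,"rz":0,"grip":0}
    - {"dx":0,"dy":0,"dz":-15,"rx":0,"ry":0,"rz":0,"grip":0}
    - {"dx":0,"dy":0,"dz":-15,"rx":0,"ry":0,"rz":0,"grip":0}
    - {"dx":0,"dy":0,"dz":-15,"rx":0,"ry":0,"rz":0,"grip":0}

```text
time: 8.9
ee_pos: [478.3, 305.8, 441.6]
tcp_rot: [-0.07, 0.998, 0.001, 0.002]
contact_force: [-0.7, 0.5, -1.6]
opening: 0.177
```

```bash
python3 -c "
from h import *
o=get_obs();print(o['ee_pos'],o['opening'],o['contact_force'])
snap('scene',5);crop('scene',5,340,80,500,240,4)"
```

```text
[478.34085096 305.77059146 441.6257568 ] 0.17685687514711343 [-0.68691152  0.5290641  -1.61147686]
```

View pics/scene5_c340_80.png

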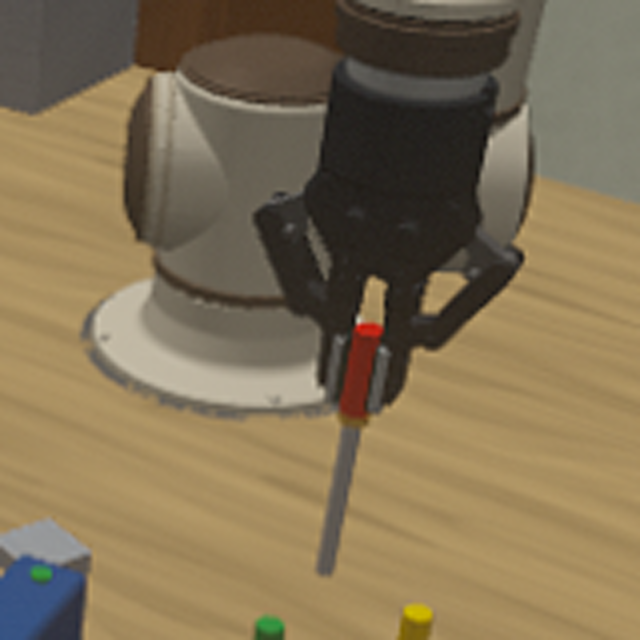

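```bash
cat > held.py <<'E'
from h import *
def held(tag,col,views=('scene','top'),verbose=True):
    cols={'red':lambda h:(h<8)|(h>172),'yel':lambda h:(h>22)&(h<34),'grn':lambda h:(h>45)&(h<85),'blu':lambda h:(h>105)&(h<125)}
    res=[]
    for n in views:
        im,P=snap(n,tag); o=get_obs(); R0=R.from_quat(o['tcp_rot'])
        L=R0.inv().apply((P-o['ee_pos']).reshape(-1,3))-[0,0,155]
        H=hsv(im).reshape(-1,3).astype(int); V=cam(n)[2]; co=-V[:3,:3].T@V[:3,3]
        view=P.reshape(-1,3)-co; view/=np.linalg.norm(view,axis=1)[:,None]; vl=R0.inv().apply(view)
        near=np.hypot(L[:,0],L[:,1])<30
        hm=near&cols[col](H[:,0])&(H[:,1]>120)&(H[:,2]>45)&(abs(L[:,2])<60)
        sm=near&(H[:,1]<80)&(L[:,2]>35)&(L[:,2]<135)
        hp=L[hm]+vl[hm]*6.3; sp=L[sm]+vl[sm]*4
        print(n,'handle',len(hp),'z',np.percentile(hp[:,2],[2,98]).round(1) if len(hp) else '', 'shank',len(sp),'z',np.percentile(sp[:,2],[2,99.5]).round(1) if len(sp) else '')
        if len(sp)>20:
            fx=np.polyfit(sp[:,2],sp[:,0],1); fy=np.polyfit(sp[:,2],sp[:,1],1)
            print('   shank slope dx/dz,dy/dz',round(fx[0],3),round(fy[0],3),'at z=80 x,y',np.polyval(fx,80).round(1),np.polyval(fy,80).round(1))
        if len(hp)>10: print('   handle mean',hp.mean(0).round(1))
if __name__=='__main__':
    import sys; held(*sys.argv[1:3])
E
python3 held.py 6 red
```

```text
scene handle 147 z [-22.7  23.4] shank 157 z [ 38.3 125.2]
   shank slope dx/dz,dy/dz 0.013 -0.008 at z=80 x,y 1.4 -0.3
   handle mean [ 1.2 -1.3 -2.5]
top handle 2 z [-18.   -0.5] shank 65 z [ 50.6 126. ]
   shank slope dx/dz,dy/dz -0.014 0.006 at z=80 x,y 2.3 -2.2
```

```bash
cat >> h.py <<'E'
TH=np.radians(8.07)
UX=np.array([np.cos(TH),np.sin(TH),0]);UY=np.array([-np.sin(TH),np.cos(TH),0]);ZZ=np.array([0,0,1.])
RX=.5*UX-np.sqrt(.75)*ZZ; RZ=np.sqrt(.75)*UX+.5*ZZ
O=np.array([616.9,-10.5,94.])
RQ=R.from_matrix(np.c_[-RZ,UY,RX])
def place(x,y,z,tip=125.5,gx=1.5,gy=-1.0):
    # TCP for tool tip at rest (x,y,z)
    return O+(x-155-tip)*RX+(y-gy)*UY+(z+gx)*RZ
def tipnow(tip=125.5,gx=1.5,gy=-1.0,pr=True):
    o=get_obs(); p=o['ee_pos']+R.from_quat(o['tcp_rot']).apply([gx,gy,155+tip])-O
    print('tip in rest xyz',np.array([p@RX,p@UY,p@RZ]).round(1),'F',o['contact_force'].round(1),'Frest',np.array([o['contact_force']@a for a in(RX,UY,RZ)]).round(1),'open',round(o['opening'],3),'t',o['time'])
E
python3 - <<'E'
from h import *
go(place(15,-69,60),RQ); print(place(15,-69,60)); go(place(15,-69,60)+[0,0,60],RQ)
# rib edges
exec(open('unit.py').read().split("def rect")[0])
for nm,PP,HH in(('top',P,H),('scene',Ps,Hs)):
    hh,ss,vv=[HH[...,i].astype(int) for i in range(3)]
    q=PP.reshape(-1,3)-O; a=q@RX;b=q@UY;c=q@RZ
    k=(abs(a)<33)&(c>-4)&(c<13)&(abs(b)<100)
    hi=k&(c>7); lo=k&(c<3)
    for w in(-46,0,46):
        s=b[hi&(abs(b-w)<20)]; print(nm,w,'rib',np.percentile(s,[3,50,97]).round(1),end=' ')
    for w in(-69,-23,23,69):
        s=b[lo&(abs(b-w)<20)]; print('gr',w,np.percentile(s,[3,50,97]).round(1),np.median(c[lo&(abs(b-w)<9)]).round(1),end=' ')
    print()
E
```

```text
t 9.05 D cm [ -1.38 -40.05   8.38] rv [-0.001 -0.525 -0.   ] rows>= 9 ee [478.3 305.7 438.2] F [-0.1  1.2 -1.4] open 0.169 q6 [0.57 0.15 0.31 1.73 0.   0.43]
[547.74375552 -88.98556905 354.6797447 ]
t 9.05 D cm [ -1.36 -40.05   2.38] rv [-0.001 -0.525 -0.   ] rows>= 9 ee [478.3 305.7 438.2] F [-0.1  1.2 -1.4] open 0.169 q6 [0.57 0.15 0.31 1.73 0.   0.43]
top -46 rib [-54.3 -43.9 -34.2] top 0 rib [-9.   1.8 11.6] top 46 rib [36.8 47.  57.2] gr -69 [-80.4 -69.7 -59.6] 0.6 gr -23 [-34.  -23.6 -12.8] 0.7 gr 23 [12.6 23.7 34.5] 0.6 gr 69 [59.1 70.2 81.5] 0.7 
scene -46 rib [-57.  -46.3 -36.4] scene 0 rib [-11.3  -0.1  10. ] scene 46 rib [35.6 45.5 56. ] gr -69 [-84.2 -74.3 -63.2] -0.7 gr -23 [-37.6 -27.6 -18.2] -0.6 gr 23 [ 8.5 17.9 28.5] -0.5 gr 69 [54.4 64.3 75.2] -0.9
```

>>> send_rows:
  commands:
    - {"dx":0,"dy":-4,"dz":-2,"rx":0,"ry":0,"rz":0,"grip":0}
    - {"dx":0,"dy":-8,"dz":-2,"rx":0,"ry":-0.05,"rz":0,"grip":0}
    - {"dx":0,"dy":-13,"dz":-2,"rx":0,"ry":-0.12,"rz":0,"grip":0}
    - {"dx":-0.5,"dy":-18,"dz":-1,"rx":0,"ry":-0.2,"rz":0,"grip":0}
    - {"dx":-1,"dy":-23,"dz":0,"rx":0,"ry":-0.28,"rz":0,"grip":0}
    - {"dx":-1.4,"dy":-28,"dz":1,"rx":0,"ry":-0.36,"rz":0,"grip":0}
    - {"dx":-1.4,"dy":-33,"dz":2.4,"rx":0,"ry":-0.44,"rz":0,"grip":0}
    - {"dx":-1.4,"dy":-37,"dz":2.4,"rx":0,"ry":-0.52,"rz":0,"grip":0}
    - {"dx":-1.4,"dy":-40,"dz":2.4,"rx":0,"ry":-0.525,"rz":0,"grip":0}
    - {"dx":-1.4,"dy":-40,"dz":2.4,"rx":0,"ry":-0.525,"rz":0,"grip":0}
    - {"dx":-1.4,"dy":-40,"dz":2.4,"rx":0,"ry":-0.525,"rz":0,"grip":0}
    - {"dx":-1.4,"dy":-40,"dz":2.4,"rx":0,"ry":-0.525,"rz":0,"grip":0}

```text
time: 10.25
ee_pos: [548.0, -87.8, 414.5]
tcp_rot: [-0.068, 0.964, 0.018, 0.258]
contact_force: [-0.5, 0.3, -0.6]
opening: 0.172
```

```bash
python3 held.py 7 red; python3 -c "
from h import *
tipnow(); go(place(15,-69,40),RQ); go(place(15,-69,12),RQ)"
```

```text
scene handle 80 z [-23.2  22. ] shank 158 z [ 37.3 124. ]
   shank slope dx/dz,dy/dz 0.013 -0.013 at z=80 x,y 3.0 -0.9
   handle mean [ 1.2 -3.9 -0. ]
top handle 12 z [ 7.8 29.4] shank 39 z [ 56.6 126.2]
   shank slope dx/dz,dy/dz 0.011 0.03 at z=80 x,y -1.2 1.8
   handle mean [-4.2 -0.5 20.4]
tip in rest xyz [-36.9 -67.3  90.9] F [-0.4 -0.2 -0.1] Frest [-0.1 -0.1 -0.5] open 0.172 t 10.35
t 10.35 D cm [ 5.07 -0.15  5.19] rv [0.001 0.001 0.001] rows>= 2 ee [548.1 -87.4 415. ] F [-0.4 -0.2 -0.1] open 0.172 q6 [-0.19 -0.2  -0.14  1.13  0.16 -0.29]
t 10.35 D cm [ 7.87 -0.15  5.19] rv [0.001 0.001 0.001] rows>= 2 ee [548.1 -87.4 415. ] F [-0.4 -0.2 -0.1] open 0.172 q6 [-0.19 -0.2  -0.14  1.13  0.16 -0.29]
```

View pics/scene7.png

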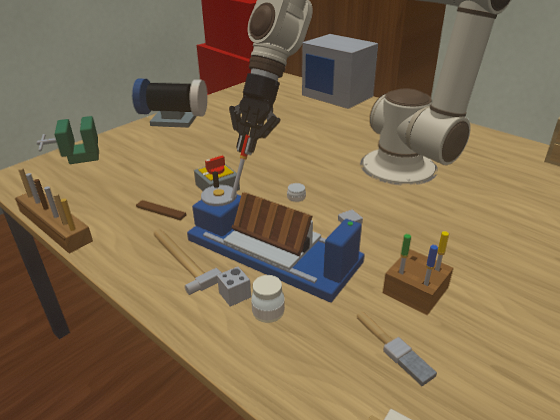

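>>> send_rows:
  commands:
    - {"dx":0,"dy":-0.1,"dz":2.6,"rx":0,"ry":0,"rz":0,"grip":0}
    - {"dx":1,"dy":-0.15,"dz":5.2,"rx":0,"ry":0,"rz":0,"grip":0}
    - {"dx":3.5,"dy":-0.15,"dz":5.2,"rx":0,"ry":0,"rz":0,"grip":0}
    - {"dx":6,"dy":-0.15,"dz":5.2,"rx":0,"ry":0,"rz":0,"grip":0}
    - {"dx":7.8,"dy":-0.15,"dz":5.2,"rx":0,"ry":0,"rz":0,"grip":0}
    - {"dx":7.8,"dy":-0.15,"dz":5.2,"rx":0,"ry":0,"rz":0,"grip":0}
    - {"dx":7.8,"dy":-0.15,"dz":5.2,"rx":0,"ry":0,"rz":0,"grip":0}

```text
time: 11.05
ee_pos: [507.6, -95.0, 331.8]
tcp_rot: [-0.068, 0.963, 0.018, 0.259]
contact_force: [1.8, 0.8, -1.3]
opening: 0.174
```

```bash
python3 held.py 8 red; python3 -c "
from h import *
tipnow(); go(place(15,-69,5),RQ); crop('scene',8,190,110,370,290,4)"
```

```text
scene handle 72 z [-23.   22.6] shank 144 z [ 37.9 130.2]
   shank slope dx/dz,dy/dz 0.037 -0.036 at z=80 x,y 3.5 -1.3
   handle mean [ 1.9 -3.8  0.3]
top handle 43 z [-16.6  30. ] shank 59 z [ 51.6 135.1]
   shank slope dx/dz,dy/dz 0.08 -0.115 at z=80 x,y 1.5 0.8
   handle mean [-3.6 -0.6  6.1]
tip in rest xyz [ 14.5 -69.7  14.7] F [-0.3 -0.1 -1.2] Frest [ 0.9 -0.1 -0.9] open 0.172 t 11.15
t 11.15 D cm [0.89 0.06 0.05] rv [-0.     0.003  0.   ] rows>= 1 ee [508.  -95.2 332.1] F [-0.3 -0.1 -1.2] open 0.172 q6 [-0.22 -0.3  -0.38  0.99  0.18 -0.32]
```

View pics/scene8_c190_110.png

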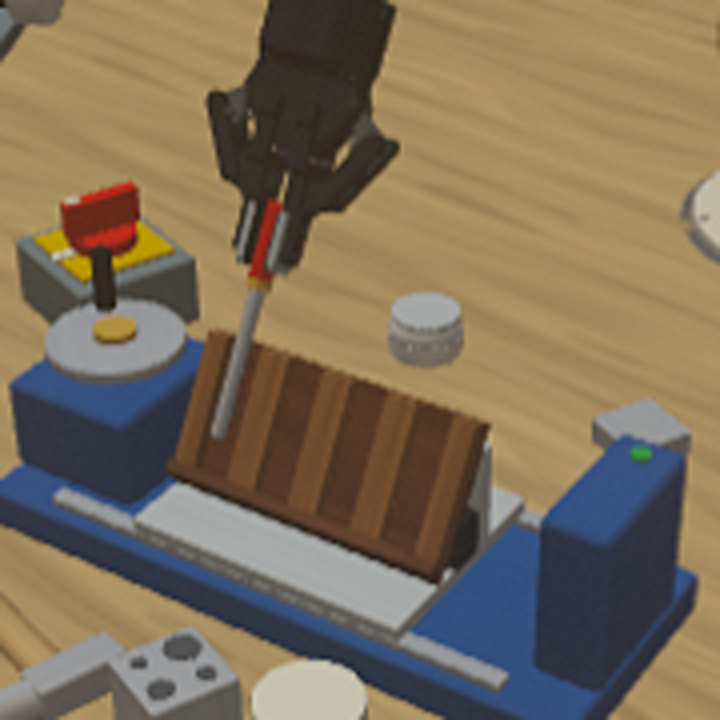

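>>> send_rows:
  commands:
    - {"dx":0.5,"dy":0.05,"dz":0,"rx":0,"ry":0,"rz":0,"grip":0}
    - {"dx":0.8,"dy":0.05,"dz":0,"rx":0,"ry":0,"rz":0,"grip":0}
    - {"dx":0.9,"dy":0.05,"dz":0,"rx":0,"ry":0,"rz":0,"grip":0}
    - {"dx":0.9,"dy":0.05,"dz":0,"rx":0,"ry":0,"rz":0,"grip":0}

```text
time: 11.55
ee_pos: [499.8, -96.2, 327.0]
tcp_rot: [-0.068, 0.963, 0.018, 0.26]
contact_force: [4.5, 1.2, -1.0]
opening: 0.171
```

```bash
python3 -c "
from h import *
tipnow()"
```

```text
tip in rest xyz [ 14.7 -69.4   5. ] F [ 4.5  1.2 -1. ] Frest [3.2 0.6 3.5] open 0.171 t 11.55
```

>>> send_rows:
  commands:
    - {"dx":0,"dy":0,"dz":1,"rx":0,"ry":0,"rz":0,"grip":0}
    - {"dx":0,"dy":0,"dz":1.8,"rx":0,"ry":0,"rz":0,"grip":0}
    - {"dx":0,"dy":0,"dz":2.2,"rx":0,"ry":0,"rz":0,"grip":0}
    - {"dx":0,"dy":0,"dz":2.4,"rx":0,"ry":0,"rz":0,"grip":0}
    - {"dx":0,"dy":0,"dz":2.5,"rx":0,"ry":0,"rz":0,"grip":0}
    - {"dx":0,"dy":0,"dz":2.5,"rx":0,"ry":0,"rz":0,"grip":0}

```text
time: 12.15
ee_pos: [512.4, -94.5, 305.4]
tcp_rot: [-0.068, 0.963, 0.018, 0.26]
contact_force: [4.2, 0.0, 4.5]
opening: 0.171
```

```bash
python3 -c "
from h import *
tipnow()"
```

```text
tip in rest xyz [ 39.8 -69.7   5.1] F [4.2 0.  4.5] Frest [-1.8 -0.6  5.8] open 0.171 t 12.15
```

>>> send_rows:
  commands:
    - {"dx":0,"dy":0,"dz":0.1,"rx":0,"ry":0,"rz":0,"grip":0}
    - {"dx":0,"dy":0,"dz":0.1,"rx":0,"ry":0,"rz":0,"grip":0.4}
    - {"dx":0,"dy":0,"dz":0.1,"rx":0,"ry":0,"rz":0,"grip":0.4}
    - {"dx":0,"dy":0,"dz":0.1,"rx":0,"ry":0,"rz":0,"grip":0.4}
    - {"dx":0,"dy":0,"dz":0.1,"rx":0,"ry":0,"rz":0,"grip":0.4}
    - {"dx":0,"dy":0,"dz":-3,"rx":0,"ry":0,"rz":0,"grip":0.4}
    - {"dx":0,"dy":0,"dz":-7,"rx":0,"ry":0,"rz":0,"grip":0.4}
    - {"dx":0,"dy":0,"dz":-12,"rx":0,"ry":0,"rz":0,"grip":0.4}
    - {"dx":0,"dy":0,"dz":-12,"rx":0,"ry":0,"rz":0,"grip":0.4}

```text
time: 13.05
ee_pos: [451.0, -103.1, 415.7]
tcp_rot: [-0.068, 0.962, 0.017, 0.263]
contact_force: [0.6, 1.1, 0.2]
opening: 0.397
```

```bash
python3 tools.py 9; python3 -c "
from h import *
go([478+60,306.7,360],Q(188)); crop('scene',9,190,110,370,290,4)"
```

```text
block ((506.87103271484375, 336.38763427734375), (112.67294311523438, 111.7462158203125), 1.8609726428985596)
red [None, None]
yel [(42, array([475.4, 362.4, 160.6])), (139, array([475.5, 363.2, 159.6])), ('side', array([476.3, 360. ]), np.float64(131.0))]
grn [(79, array([537.7, 306.7, 160.4])), ('side', array([539.3, 307.7]), np.float64(133.0)), (129, array([539.8, 306.1, 160.2])), ('side', array([536.7, 305.7]), np.float64(133.0))]
blu [(83, array([536.1, 365.8, 160.7])), ('side', array([536.5, 365.6]), np.float64(136.0)), (29, array([537.4, 366.9, 160.1]))]
t 13.15 D cm [-9.78 39.39 11.45] rv [-0.001  0.527  0.   ] rows>= 9 ee [ 452.1 -103.1  410.2] F [ 0.4 -0.3 -0.4] open 0.404 q6 [-0.27 -0.41 -0.31  1.18  0.2  -0.36]
```

View pics/scene9_c190_110.png

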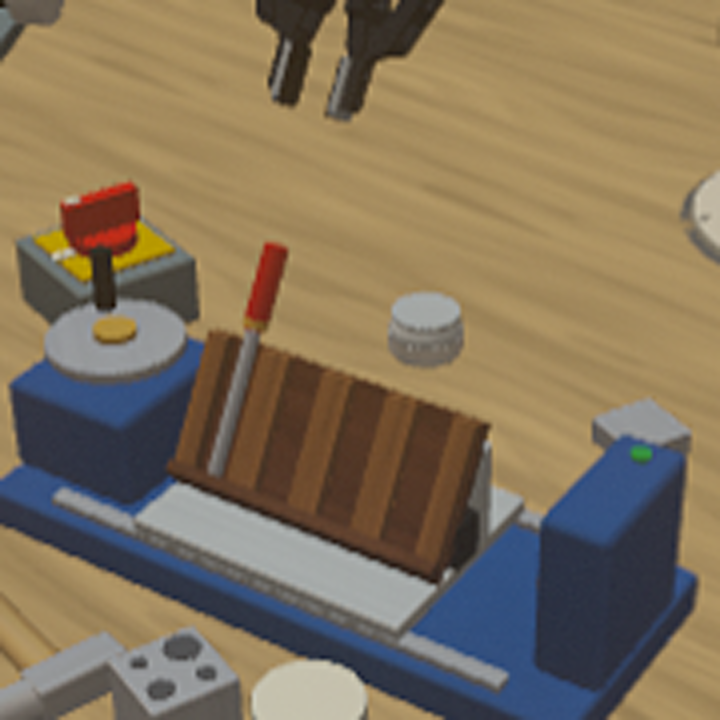

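>>> send_rows:
  commands:
    - {"dx":-1,"dy":4,"dz":1,"rx":0,"ry":0.06,"rz":0,"grip":0.5}
    - {"dx":-2.4,"dy":9,"dz":2.4,"rx":0,"ry":0.13,"rz":0,"grip":0.5}
    - {"dx":-3.6,"dy":14,"dz":3.8,"rx":0,"ry":0.2,"rz":0,"grip":0.5}
    - {"dx":-4.8,"dy":19,"dz":5,"rx":0,"ry":0.27,"rz":0,"grip":0.5}
    - {"dx":-6,"dy":24,"dz":6.6,"rx":0,"ry":0.34,"rz":0,"grip":0.5}
    - {"dx":-7.5,"dy":29,"dz":8.2,"rx":0,"ry":0.41,"rz":0,"grip":0.5}
    - {"dx":-9,"dy":34,"dz":10,"rx":0,"ry":0.48,"rz":0,"grip":0.5}
    - {"dx":-9.8,"dy":38,"dz":11.4,"rx":0,"ry":0.527,"rz":0,"grip":0.5}
    - {"dx":-9.8,"dy":39.4,"dz":11.5,"rx":0,"ry":0.527,"rz":0,"grip":0.5}
    - {"dx":-9.8,"dy":39.4,"dz":11.5,"rx":0,"ry":0.527,"rz":0,"grip":0.5}
    - {"dx":-9.8,"dy":39.4,"dz":11.5,"rx":0,"ry":0.527,"rz":0,"grip":0.5}
    - {"dx":-9.8,"dy":39.4,"dz":11.5,"rx":0,"ry":0.527,"rz":0,"grip":0.5}

```text
time: 14.35
ee_pos: [538.3, 306.6, 357.8]
tcp_rot: [-0.07, 0.998, -0.0, -0.002]
contact_force: [0.4, 0.7, 0.7]
opening: 0.498
```

```bash
python3 tools.py 10; python3 -c "
from h import *
go([538.3,306.6,290],Q(188))"
```

```text
block ((506.8924560546875, 336.3695373535156), (112.43169403076172, 112.31962585449219), 1.5605275630950928)
red [None, None]
yel [(42, array([475.9, 362.6, 160.3])), (143, array([477.2, 363.6, 160.4])), ('side', array([476.6, 360.3]), np.float64(131.0))]
grn [(51, array([535.8, 307.3, 160.8])), ('side', array([537.5, 307.4]), np.float64(132.0)), (132, array([539.8, 306.6, 160.7])), ('side', array([536.5, 305.7]), np.float64(132.0))]
blu [None, (36, array([537.1, 367. , 159.9]))]
t 14.45 D cm [-0.01  0.05  6.87] rv [-0.    -0.002 -0.001] rows>= 2 ee [538.4 306.1 358.7] F [ 0.7 -0.8 -0.4] open 0.501 q6 [0.52 0.24 0.27 1.59 0.   0.38]
```

>>> send_rows:
  commands:
    - {"dx":0,"dy":0.05,"dz":3,"rx":0,"ry":0,"rz":0,"grip":0.5}
    - {"dx":0,"dy":0.05,"dz":6.9,"rx":0,"ry":0,"rz":0,"grip":0.5}
    - {"dx":0,"dy":0.05,"dz":6.9,"rx":0,"ry":0,"rz":0,"grip":0.5}
    - {"dx":0,"dy":0.05,"dz":6.9,"rx":0,"ry":0,"rz":0,"grip":0}
    - {"dx":0,"dy":0.05,"dz":6.9,"rx":0,"ry":0,"rz":0,"grip":0}
    - {"dx":0,"dy":0.05,"dz":6.9,"rx":0,"ry":0,"rz":0,"grip":0}
    - {"dx":0,"dy":0.05,"dz":6.9,"rx":0,"ry":0,"rz":0,"grip":0}
    - {"dx":0,"dy":0.05,"dz":6.9,"rx":0,"ry":0,"rz":0,"grip":0}
    - {"dx":0,"dy":0.05,"dz":6.9,"rx":0,"ry":0,"rz":0,"grip":0}

```text
time: 15.35
ee_pos: [538.6, 307.7, 292.2]
tcp_rot: [-0.07, 0.998, 0.001, 0.001]
contact_force: [0.4, -1.8, 6.9]
opening: 0.173
```

>>> send_rows:
  commands:
    - {"dx":0,"dy":0,"dz":-1.5,"rx":0,"ry":0,"rz":0,"grip":0}
    - {"dx":0,"dy":0,"dz":-3.5,"rx":0,"ry":0,"rz":0,"grip":0}
    - {"dx":0,"dy":0,"dz":-6,"rx":0,"ry":0,"rz":0,"grip":0}
    - {"dx":0,"dy":0,"dz":-10,"rx":0,"ry":0,"rz":0,"grip":0}
    - {"dx":0,"dy":0,"dz":-15,"rx":0,"ry":0,"rz":0,"grip":0}
    - {"dx":0,"dy":0,"dz":-15,"rx":0,"ry":0,"rz":0,"grip":0}
    - {"dx":0,"dy":0,"dz":-15,"rx":0,"ry":0,"rz":0,"grip":0}

```text
time: 16.05
ee_pos: [538.4, 307.7, 442.0]
tcp_rot: [-0.07, 0.998, 0.001, 0.001]
contact_force: [-0.3, 1.0, -2.8]
opening: 0.176
```

```bash
python3 held.py 11 grn; python3 -c "
from h import *
o=get_obs();go(place(15,-23,60)+[0,0,60],RQ)"
```

```text
scene handle 144 z [-22.   22.7] shank 152 z [ 40.8 125.5]
   shank slope dx/dz,dy/dz 0.01 -0.006 at z=80 x,y 1.0 -0.4
   handle mean [-0.1 -1.4 -3.1]
top handle 11 z [-44.2  19.9] shank 76 z [ 44.8 127.5]
   shank slope dx/dz,dy/dz -0.017 0.027 at z=80 x,y 1.3 -1.5
   handle mean [ 8.  -1.1 -3.6]
t 16.15 D cm [  4.62 -34.81   2.44] rv [-0.    -0.527 -0.001] rows>= 8 ee [538.4 307.7 438.8] F [-0.2  0.3 -0.8] open 0.171 q6 [0.52 0.28 0.47 1.76 0.   0.38]
```

>>> send_rows:
  commands:
    - {"dx":0,"dy":-3,"dz":-2.5,"rx":0,"ry":0,"rz":0,"grip":0}
    - {"dx":0,"dy":-7,"dz":-3,"rx":0,"ry":-0.05,"rz":0,"grip":0}
    - {"dx":0.5,"dy":-12,"dz":-2,"rx":0,"ry":-0.12,"rz":0,"grip":0}
    - {"dx":1.5,"dy":-17,"dz":-1,"rx":0,"ry":-0.2,"rz":0,"grip":0}
    - {"dx":2.5,"dy":-22,"dz":0,"rx":0,"ry":-0.28,"rz":0,"grip":0}
    - {"dx":3.5,"dy":-26,"dz":1,"rx":0,"ry":-0.36,"rz":0,"grip":0}
    - {"dx":4.6,"dy":-30,"dz":2.4,"rx":0,"ry":-0.44,"rz":0,"grip":0}
    - {"dx":4.6,"dy":-34,"dz":2.4,"rx":0,"ry":-0.527,"rz":0,"grip":0}
    - {"dx":4.6,"dy":-34.8,"dz":2.4,"rx":0,"ry":-0.527,"rz":0,"grip":0}
    - {"dx":4.6,"dy":-34.8,"dz":2.4,"rx":0,"ry":-0.527,"rz":0,"grip":0}
    - {"dx":4.6,"dy":-34.8,"dz":2.4,"rx":0,"ry":-0.527,"rz":0,"grip":0}

```text
time: 17.25
ee_pos: [541.4, -42.9, 414.8]
tcp_rot: [-0.068, 0.964, 0.018, 0.258]
contact_force: [0.1, 0.2, -0.1]
opening: 0.171
```

```bash
python3 held.py 12 grn; python3 -c "
from h import *
tipnow(); go(place(15,-23,14),RQ); "
```

```text
scene handle 79 z [-23.1  22.4] shank 165 z [ 37.7 123.7]
   shank slope dx/dz,dy/dz 0.012 -0.011 at z=80 x,y 2.9 -1.5
   handle mean [ 0.9 -4.2  1.5]
top handle 5 z [18.9 28.4] shank 37 z [ 51.6 127.1]
   shank slope dx/dz,dy/dz 0.007 0.001 at z=80 x,y -1.8 2.0
tip in rest xyz [-37.1 -21.6  90.8] F [ 0.3  0.4 -0.4] Frest [0.5 0.4 0.1] open 0.172 t 17.35
t 17.35 D cm [ 7.68 -0.11  5.21] rv [0.001 0.    0.001] rows>= 2 ee [541.7 -42.2 415.2] F [ 0.3  0.4 -0.4] open 0.172 q6 [-0.1  -0.23 -0.17  1.12  0.12 -0.21]
```

>>> send_rows:
  commands:
    - {"dx":0,"dy":-0.1,"dz":2.6,"rx":0,"ry":0,"rz":0,"grip":0}
    - {"dx":1,"dy":-0.1,"dz":5.2,"rx":0,"ry":0,"rz":0,"grip":0}
    - {"dx":3.5,"dy":-0.1,"dz":5.2,"rx":0,"ry":0,"rz":0,"grip":0}
    - {"dx":6,"dy":-0.1,"dz":5.2,"rx":0,"ry":0,"rz":0,"grip":0}
    - {"dx":7.6,"dy":-0.1,"dz":5.2,"rx":0,"ry":0,"rz":0,"grip":0}
    - {"dx":8.2,"dy":-0.1,"dz":5.2,"rx":0,"ry":0,"rz":0,"grip":0}
    - {"dx":8.5,"dy":-0.1,"dz":5.2,"rx":0,"ry":0,"rz":0,"grip":0}
    - {"dx":8.5,"dy":-0.1,"dz":5.2,"rx":0,"ry":0,"rz":0,"grip":0}
    - {"dx":8.5,"dy":-0.1,"dz":5.2,"rx":0,"ry":0,"rz":0,"grip":0}

```text
time: 18.25
ee_pos: [495.2, -50.7, 328.5]
tcp_rot: [-0.068, 0.963, 0.018, 0.259]
contact_force: [-0.9, -0.3, -0.8]
opening: 0.172
```

```bash
python3 -c "
from h import *
tipnow(); snap('scene',13); crop('scene',13,190,110,370,290,4)"
```

```text
tip in rest xyz [ 14.3 -23.8   7.1] F [-0.9 -0.3 -0.8] Frest [ 0.3 -0.2 -1.2] open 0.172 t 18.25
```

View pics/scene13_c190_110.png

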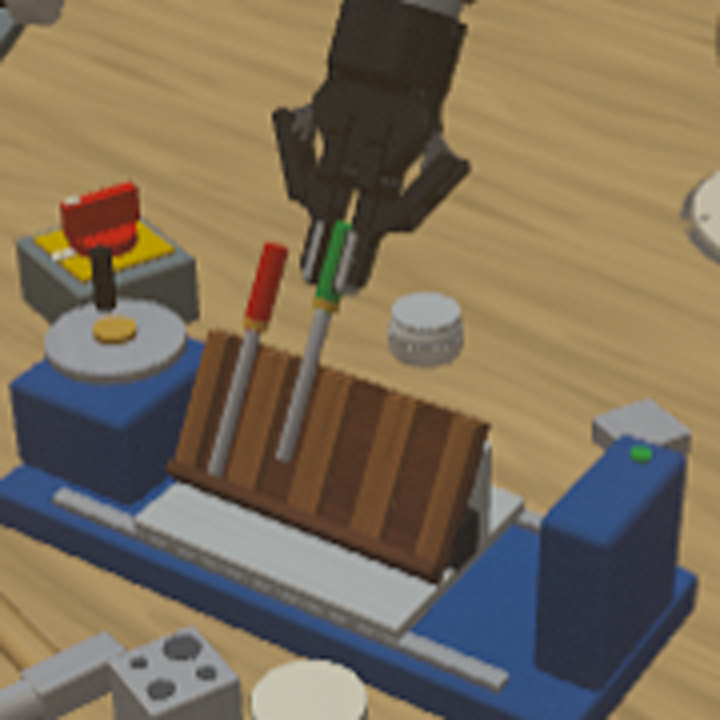

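Green is in its groove, about 2 mm above floor. Move in the last 2 mm, slide, release, retreat.

>>> send_rows:
  commands:
    - {"dx":0.2,"dy":0.05,"dz":0,"rx":0,"ry":0,"rz":0,"grip":0}
    - {"dx":0.2,"dy":0.05,"dz":1,"rx":0,"ry":0,"rz":0,"grip":0}
    - {"dx":0.2,"dy":0.05,"dz":1.8,"rx":0,"ry":0,"rz":0,"grip":0}
    - {"dx":0.2,"dy":0.05,"dz":2.2,"rx":0,"ry":0,"rz":0,"grip":0}
    - {"dx":0.2,"dy":0.05,"dz":2.5,"rx":0,"ry":0,"rz":0,"grip":0}
    - {"dx":0.2,"dy":0.05,"dz":2.6,"rx":0,"ry":0,"rz":0,"grip":0}
    - {"dx":0.2,"dy":0.05,"dz":2.6,"rx":0,"ry":0,"rz":0,"grip":0}

```text
time: 19.0
ee_pos: [505.9, -48.9, 305.5]
tcp_rot: [-0.068, 0.963, 0.018, 0.26]
contact_force: [-4.6, 0.4, 8.5]
opening: 0.169
```

```bash
python3 -c "
from h import *
tipnow()"
```

```text
tip in rest xyz [ 39.7 -23.6   5.2] F [-4.6  0.4  8.5] Frest [-9.6  1.   0.3] open 0.169 t 19.0
```

>>> send_rows:
  commands:
    - {"dx":0,"dy":0,"dz":0,"rx":0,"ry":0,"rz":0,"grip":0.4}
    - {"dx":0,"dy":0,"dz":0,"rx":0,"ry":0,"rz":0,"grip":0.4}
    - {"dx":0,"dy":0,"dz":0,"rx":0,"ry":0,"rz":0,"grip":0.4}
    - {"dx":0,"dy":0,"dz":0,"rx":0,"ry":0,"rz":0,"grip":0.4}
    - {"dx":0,"dy":0,"dz":-3,"rx":0,"ry":0,"rz":0,"grip":0.4}
    - {"dx":0,"dy":0,"dz":-7,"rx":0,"ry":0,"rz":0,"grip":0.4}
    - {"dx":0,"dy":0,"dz":-12,"rx":0,"ry":0,"rz":0,"grip":0.4}
    - {"dx":0,"dy":0,"dz":-12,"rx":0,"ry":0,"rz":0,"grip":0.4}

```text
time: 19.8
ee_pos: [444.8, -57.6, 415.1]
tcp_rot: [-0.068, 0.962, 0.017, 0.263]
contact_force: [1.0, 0.8, 0.7]
opening: 0.4
```

```bash
python3 tools.py 14; python3 -c "
from h import *
go([476.5,363.5,360],Q(188)); crop('scene',14,190,110,370,290,4)"
```

```text
block ((506.8687438964844, 336.239501953125), (112.24700927734375, 111.45293426513672), 1.564344882965088)
red [None, None]
yel [(41, array([475.7, 362.8, 160.6])), (137, array([476.7, 363.4, 160. ])), ('side', array([474.5, 362.2]), np.float64(132.0))]
grn [None, None]
blu [(84, array([536.6, 365.9, 160.4])), ('side', array([536.7, 365.9]), np.float64(136.0)), (31, array([537.8, 365.9, 160.6]))]
t 19.9 D cm [-5.21 41.26  8.73] rv [-0.001  0.527  0.   ] rows>= 9 ee [445.9 -57.4 409.6] F [-0.3 -0.3 -0.6] open 0.399 q6 [-0.17 -0.46 -0.34  1.18  0.15 -0.27]
```

View pics/scene14_c190_110.png

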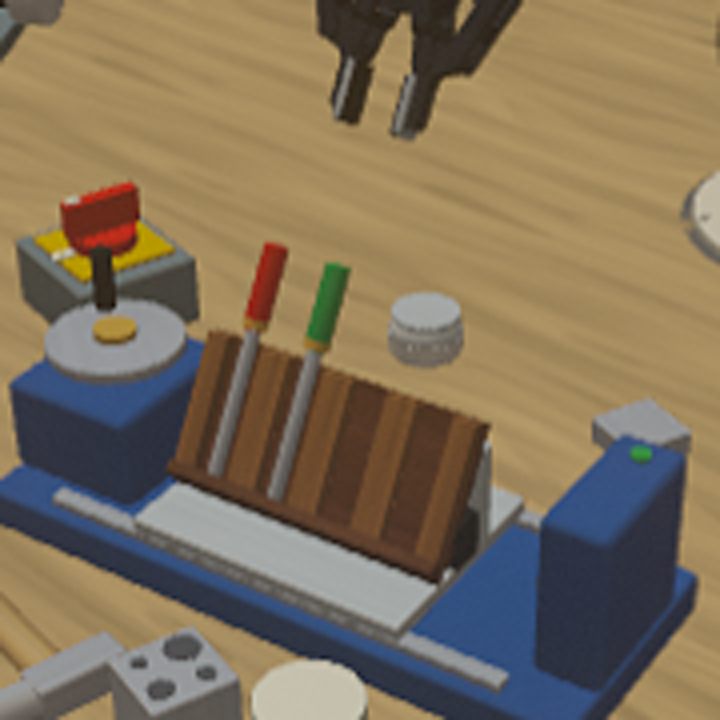

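Red and green lie properly. Next yellow, at about (476, 363).

>>> send_rows:
  commands:
    - {"dx":-0.5,"dy":4,"dz":1,"rx":0,"ry":0.06,"rz":0,"grip":0.5}
    - {"dx":-1,"dy":9,"dz":2,"rx":0,"ry":0.13,"rz":0,"grip":0.5}
    - {"dx":-1.6,"dy":14,"dz":3,"rx":0,"ry":0.2,"rz":0,"grip":0.5}
    - {"dx":-2.4,"dy":19,"dz":4,"rx":0,"ry":0.27,"rz":0,"grip":0.5}
    - {"dx":-3,"dy":24,"dz":5,"rx":0,"ry":0.34,"rz":0,"grip":0.5}
    - {"dx":-3.7,"dy":29,"dz":6.2,"rx":0,"ry":0.41,"rz":0,"grip":0.5}
    - {"dx":-4.4,"dy":34,"dz":7.4,"rx":0,"ry":0.48,"rz":0,"grip":0.5}
    - {"dx":-5.2,"dy":39,"dz":8.7,"rx":0,"ry":0.527,"rz":0,"grip":0.5}
    - {"dx":-5.2,"dy":41.2,"dz":8.7,"rx":0,"ry":0.527,"rz":0,"grip":0.5}
    - {"dx":-5.2,"dy":41.2,"dz":8.7,"rx":0,"ry":0.527,"rz":0,"grip":0.5}
    - {"dx":-5.2,"dy":41.2,"dz":8.7,"rx":0,"ry":0.527,"rz":0,"grip":0.5}
    - {"dx":-5.2,"dy":41.2,"dz":8.7,"rx":0,"ry":0.527,"rz":0,"grip":0.5}

```text
time: 21.1
ee_pos: [476.4, 362.4, 358.3]
tcp_rot: [-0.07, 0.998, -0.001, -0.002]
contact_force: [0.3, -0.1, -0.3]
opening: 0.5
```

```bash
python3 tools.py 15; python3 -c "
from h import *
go([476.3,363.3,290],Q(188))"
```

```text
block ((506.8037414550781, 335.9951171875), (112.30986785888672, 111.87800598144531), 1.652534008026123)
red [None, None]
yel [None, (139, array([477.1, 363.4, 159.9])), ('side', array([474.6, 362.2]), np.float64(132.0))]
grn [None, None]
blu [(83, array([536.4, 365. , 160.6])), ('side', array([536.5, 365.3]), np.float64(136.0)), (33, array([537.6, 367. , 160.2]))]
t 21.2 D cm [-0.02  0.13  6.92] rv [-0.    -0.002 -0.001] rows>= 2 ee [476.4 362.  359.2] F [ 0.3  0.1 -0.2] open 0.501 q6 [0.65 0.19 0.21 1.59 0.   0.51]
```

>>> send_rows:
  commands:
    - {"dx":0,"dy":0.1,"dz":3,"rx":0,"ry":0,"rz":0,"grip":0.5}
    - {"dx":0,"dy":0.1,"dz":6.9,"rx":0,"ry":0,"rz":0,"grip":0.5}
    - {"dx":0,"dy":0.1,"dz":6.9,"rx":0,"ry":0,"rz":0,"grip":0.5}
    - {"dx":0,"dy":0.1,"dz":6.9,"rx":0,"ry":0,"rz":0,"grip":0}
    - {"dx":0,"dy":0.1,"dz":6.9,"rx":0,"ry":0,"rz":0,"grip":0}
    - {"dx":0,"dy":0.1,"dz":6.9,"rx":0,"ry":0,"rz":0,"grip":0}
    - {"dx":0,"dy":0.1,"dz":6.9,"rx":0,"ry":0,"rz":0,"grip":0}
    - {"dx":0,"dy":0.1,"dz":6.9,"rx":0,"ry":0,"rz":0,"grip":0}
    - {"dx":0,"dy":0.1,"dz":6.9,"rx":0,"ry":0,"rz":0,"grip":0}

```text
time: 22.1
ee_pos: [476.4, 364.1, 292.7]
tcp_rot: [-0.07, 0.998, 0.001, 0.001]
contact_force: [-0.4, -1.8, 7.2]
opening: 0.174
```

>>> send_rows:
  commands:
    - {"dx":0,"dy":0,"dz":-1.5,"rx":0,"ry":0,"rz":0,"grip":0}
    - {"dx":0,"dy":0,"dz":-3.5,"rx":0,"ry":0,"rz":0,"grip":0}
    - {"dx":0,"dy":0,"dz":-6,"rx":0,"ry":0,"rz":0,"grip":0}
    - {"dx":0,"dy":0,"dz":-10,"rx":0,"ry":0,"rz":0,"grip":0}
    - {"dx":0,"dy":0,"dz":-15,"rx":0,"ry":0,"rz":0,"grip":0}
    - {"dx":0,"dy":0,"dz":-15,"rx":0,"ry":0,"rz":0,"grip":0}
    - {"dx":0,"dy":0,"dz":-15,"rx":0,"ry":0,"rz":0,"grip":0}

```text
time: 22.8
ee_pos: [476.3, 364.1, 442.5]
tcp_rot: [-0.07, 0.998, 0.001, 0.001]
contact_force: [0.1, -0.0, -2.1]
opening: 0.171
```

```bash
python3 held.py 16 yel; python3 -c "
from h import *
o=get_obs();go(place(15,23,60)+[0,0,60],RQ)"
```

```text
scene handle 147 z [-21.8  23.8] shank 161 z [ 38.4 126.8]
   shank slope dx/dz,dy/dz 0.015 -0.004 at z=80 x,y 1.1 -0.1
   handle mean [ 0.9 -0.9 -1.6]
top handle 0 z  shank 83 z [ 45.2 127.2]
   shank slope dx/dz,dy/dz 0.001 -0.013 at z=80 x,y 0.5 -1.5
t 22.9 D cm [ -0.74 -36.66   2.49] rv [-0.001 -0.526 -0.   ] rows>= 8 ee [476.3 364.1 439.5] F [-0.5 -1.4 -0.3] open 0.167 q6 [0.65 0.23 0.41 1.75 0.   0.51]
```

>>> send_rows:
  commands:
    - {"dx":0,"dy":-3,"dz":-2.5,"rx":0,"ry":0,"rz":0,"grip":0}
    - {"dx":0,"dy":-7,"dz":-3,"rx":0,"ry":-0.05,"rz":0,"grip":0}
    - {"dx":0,"dy":-12,"dz":-2,"rx":0,"ry":-0.12,"rz":0,"grip":0}
    - {"dx":0,"dy":-17,"dz":-1.5,"rx":0,"ry":-0.2,"rz":0,"grip":0}
    - {"dx":-0.5,"dy":-22,"dz":-1,"rx":0,"ry":-0.28,"rz":0,"grip":0}
    - {"dx":-0.7,"dy":-27,"dz":0,"rx":0,"ry":-0.36,"rz":0,"grip":0}
    - {"dx":-0.7,"dy":-32,"dz":1.5,"rx":0,"ry":-0.44,"rz":0,"grip":0}
    - {"dx":-0.7,"dy":-36,"dz":2.5,"rx":0,"ry":-0.526,"rz":0,"grip":0}
    - {"dx":-0.7,"dy":-36.7,"dz":2.5,"rx":0,"ry":-0.526,"rz":0,"grip":0}
    - {"dx":-0.7,"dy":-36.7,"dz":2.5,"rx":0,"ry":-0.526,"rz":0,"grip":0}
    - {"dx":-0.7,"dy":-36.7,"dz":2.5,"rx":0,"ry":-0.526,"rz":0,"grip":0}

```text
time: 24.0
ee_pos: [534.5, 2.2, 414.9]
tcp_rot: [-0.068, 0.964, 0.018, 0.258]
contact_force: [0.4, -0.1, -0.4]
opening: 0.171
```

```bash
python3 held.py 17 yel; python3 -c "
from h import *
tipnow(); go(place(15,23,14),RQ); "
```

```text
scene handle 86 z [-21.9  23.4] shank 179 z [ 36.9 124.7]
   shank slope dx/dz,dy/dz 0.005 -0.008 at z=80 x,y 2.7 -1.2
   handle mean [ 1.2 -3.9  1.8]
top handle 0 z  shank 35 z [ 54.2 128.8]
   shank slope dx/dz,dy/dz 0.013 -0.016 at z=80 x,y -2.2 1.6
tip in rest xyz [-37.5  24.   90.3] F [-0.3  0.2 -0.3] Frest [ 0.1  0.2 -0.3] open 0.175 t 24.1
t 24.1 D cm [ 7.63 -0.08  5.25] rv [ 0.001 -0.     0.001] rows>= 2 ee [534.7   2.9 415.3] F [-0.3  0.2 -0.3] open 0.175 q6 [-0.01 -0.26 -0.19  1.12  0.08 -0.13]
```

>>> send_rows:
  commands:
    - {"dx":0,"dy":-0.1,"dz":2.6,"rx":0,"ry":0,"rz":0,"grip":0}
    - {"dx":1,"dy":-0.1,"dz":5.2,"rx":0,"ry":0,"rz":0,"grip":0}
    - {"dx":3.5,"dy":-0.1,"dz":5.2,"rx":0,"ry":0,"rz":0,"grip":0}
    - {"dx":6,"dy":-0.1,"dz":5.2,"rx":0,"ry":0,"rz":0,"grip":0}
    - {"dx":7.6,"dy":-0.1,"dz":5.2,"rx":0,"ry":0,"rz":0,"grip":0}
    - {"dx":8.2,"dy":-0.1,"dz":5.2,"rx":0,"ry":0,"rz":0,"grip":0}
    - {"dx":8.5,"dy":-0.1,"dz":5.2,"rx":0,"ry":0,"rz":0,"grip":0}
    - {"dx":8.5,"dy":-0.1,"dz":5.2,"rx":0,"ry":0,"rz":0,"grip":0}
    - {"dx":8.5,"dy":-0.1,"dz":5.2,"rx":0,"ry":0,"rz":0,"grip":0}

```text
time: 25.0
ee_pos: [488.1, -5.7, 328.1]
tcp_rot: [-0.068, 0.963, 0.018, 0.259]
contact_force: [0.1, 0.7, -0.8]
opening: 0.171
```

```bash
python3 -c "
from h import *
tipnow(); snap('scene',18); crop('scene',18,190,110,370,290,4)"
```

```text
tip in rest xyz [14.3 21.7  6. ] F [ 0.1  0.7 -0.8] Frest [ 0.8  0.7 -0.2] open 0.171 t 25.0
```

View pics/scene18_c190_110.png

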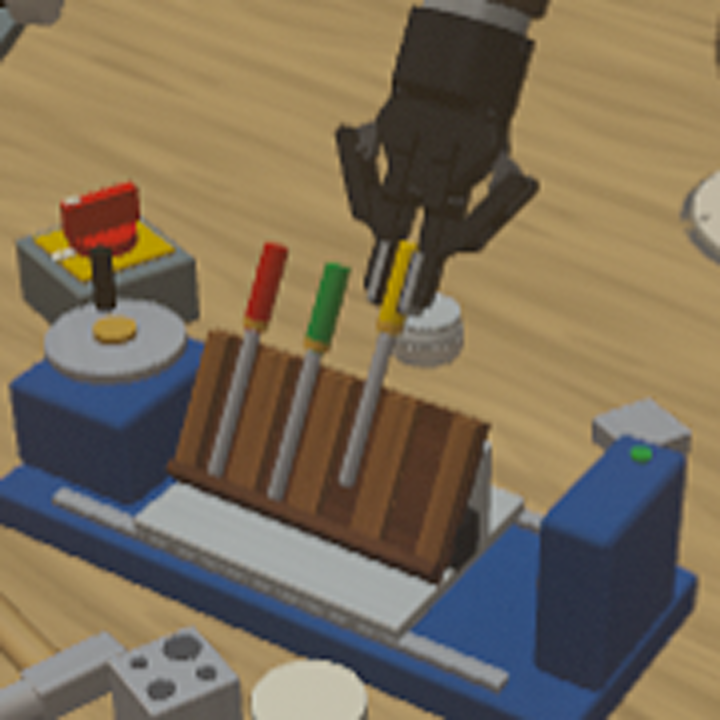

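>>> send_rows:
  commands:
    - {"dx":0.1,"dy":0.1,"dz":0,"rx":0,"ry":0,"rz":0,"grip":0}
    - {"dx":0.15,"dy":0.1,"dz":1,"rx":0,"ry":0,"rz":0,"grip":0}
    - {"dx":0.15,"dy":0.1,"dz":1.8,"rx":0,"ry":0,"rz":0,"grip":0}
    - {"dx":0.15,"dy":0.1,"dz":2.2,"rx":0,"ry":0,"rz":0,"grip":0}
    - {"dx":0.15,"dy":0.1,"dz":2.5,"rx":0,"ry":0,"rz":0,"grip":0}
    - {"dx":0.15,"dy":0.1,"dz":2.5,"rx":0,"ry":0,"rz":0,"grip":0}
    - {"dx":0.15,"dy":0.1,"dz":2.5,"rx":0,"ry":0,"rz":0,"grip":0}

```text
time: 25.75
ee_pos: [499.1, -3.5, 305.8]
tcp_rot: [-0.068, 0.963, 0.018, 0.259]
contact_force: [6.4, -0.6, 3.8]
opening: 0.173
```

```bash
python3 -c "
from h import *
tipnow()"
```

```text
tip in rest xyz [39.2 22.4  5. ] F [ 6.4 -0.6  3.8] Frest [-0.2 -1.5  7.4] open 0.173 t 25.75
```

>>> send_rows:
  commands:
    - {"dx":0,"dy":0,"dz":0.1,"rx":0,"ry":0,"rz":0,"grip":0}
    - {"dx":0,"dy":0,"dz":0.1,"rx":0,"ry":0,"rz":0,"grip":0.4}
    - {"dx":0,"dy":0,"dz":0.1,"rx":0,"ry":0,"rz":0,"grip":0.4}
    - {"dx":0,"dy":0,"dz":0.1,"rx":0,"ry":0,"rz":0,"grip":0.4}
    - {"dx":0,"dy":0,"dz":0.1,"rx":0,"ry":0,"rz":0,"grip":0.4}
    - {"dx":0,"dy":0,"dz":-3,"rx":0,"ry":0,"rz":0,"grip":0.4}
    - {"dx":0,"dy":0,"dz":-7,"rx":0,"ry":0,"rz":0,"grip":0.4}
    - {"dx":0,"dy":0,"dz":-12,"rx":0,"ry":0,"rz":0,"grip":0.4}
    - {"dx":0,"dy":0,"dz":-12,"rx":0,"ry":0,"rz":0,"grip":0.4}

```text
time: 26.65
ee_pos: [437.6, -12.1, 415.8]
tcp_rot: [-0.068, 0.962, 0.018, 0.263]
contact_force: [0.8, -0.3, 1.0]
opening: 0.399
```

```bash
python3 tools.py 19; python3 -c "
from h import *
go([537,366,360],Q(188)); crop('scene',19,190,110,370,290,4)"
```

```text
block ((506.9942932128906, 336.42431640625), (112.54681396484375, 112.01018524169922), 1.6359351873397827)
red [None, None]
yel [None, None]
grn [None, None]
blu [(80, array([536.2, 365.2, 160.4])), ('side', array([536.7, 365.4]), np.float64(137.0)), (30, array([537.1, 365.4, 159.9]))]
t 26.75 D cm [-10.45  36.06  11.86] rv [-0.     0.526  0.   ] rows>= 8 ee [438.8 -12.  410.3] F [-0.2 -0.5 -1.2] open 0.401 q6 [-0.05 -0.49 -0.36  1.18  0.1  -0.17]
```

View pics/scene19.png

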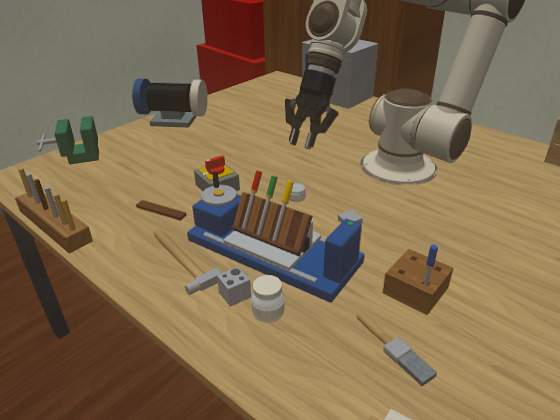

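Three lie in grooves. Now blue (about 537, 366).

>>> send_rows:
  commands:
    - {"dx":-1,"dy":4,"dz":1,"rx":0,"ry":0.06,"rz":0,"grip":0.5}
    - {"dx":-2.4,"dy":9,"dz":2.2,"rx":0,"ry":0.13,"rz":0,"grip":0.5}
    - {"dx":-3.8,"dy":14,"dz":3.8,"rx":0,"ry":0.2,"rz":0,"grip":0.5}
    - {"dx":-5.2,"dy":19,"dz":5.4,"rx":0,"ry":0.27,"rz":0,"grip":0.5}
    - {"dx":-6.6,"dy":24,"dz":7.2,"rx":0,"ry":0.34,"rz":0,"grip":0.5}
    - {"dx":-8.2,"dy":28,"dz":9,"rx":0,"ry":0.41,"rz":0,"grip":0.5}
    - {"dx":-9.6,"dy":32,"dz":10.6,"rx":0,"ry":0.48,"rz":0,"grip":0.5}
    - {"dx":-10.5,"dy":35,"dz":11.9,"rx":0,"ry":0.526,"rz":0,"grip":0.5}
    - {"dx":-10.5,"dy":36,"dz":11.9,"rx":0,"ry":0.526,"rz":0,"grip":0.5}
    - {"dx":-10.5,"dy":36,"dz":11.9,"rx":0,"ry":0.526,"rz":0,"grip":0.5}
    - {"dx":-10.5,"dy":36,"dz":11.9,"rx":0,"ry":0.526,"rz":0,"grip":0.5}
    - {"dx":-10.5,"dy":36,"dz":11.9,"rx":0,"ry":0.526,"rz":0,"grip":0.5}

```text
time: 27.95
ee_pos: [537.5, 364.3, 359.7]
tcp_rot: [-0.07, 0.998, 0.0, -0.0]
contact_force: [0.3, -0.1, 0.3]
opening: 0.505
```

```bash
python3 tools.py 20; python3 -c "
from h import *
go([537,366,290],Q(188))"
```

```text
block ((506.8515625, 336.0804443359375), (112.4796371459961, 111.79633331298828), 1.56708562374115)
red [None, None]
yel [None, None]
grn [None, None]
blu [(64, array([534.2, 365.8, 160.4])), ('side', array([535.7, 365.5]), np.float64(136.0)), (38, array([537.1, 366.3, 160.1]))]
t 28.05 D cm [0.03 0.17 7.  ] rv [ 0.001  0.    -0.001] rows>= 2 ee [537.5 364.3 360. ] F [ 0.1 -0.4 -0.1] open 0.504 q6 [0.6  0.32 0.36 1.61 0.   0.46]
```

>>> send_rows:
  commands:
    - {"dx":0,"dy":0.15,"dz":3,"rx":0,"ry":0,"rz":0,"grip":0.5}
    - {"dx":0,"dy":0.15,"dz":6.9,"rx":0,"ry":0,"rz":0,"grip":0.5}
    - {"dx":0,"dy":0.15,"dz":6.9,"rx":0,"ry":0,"rz":0,"grip":0.5}
    - {"dx":0,"dy":0.15,"dz":6.9,"rx":0,"ry":0,"rz":0,"grip":0}
    - {"dx":0,"dy":0.15,"dz":6.9,"rx":0,"ry":0,"rz":0,"grip":0}
    - {"dx":0,"dy":0.15,"dz":6.9,"rx":0,"ry":0,"rz":0,"grip":0}
    - {"dx":0,"dy":0.15,"dz":6.9,"rx":0,"ry":0,"rz":0,"grip":0}
    - {"dx":0,"dy":0.15,"dz":6.9,"rx":0,"ry":0,"rz":0,"grip":0}
    - {"dx":0,"dy":0.15,"dz":6.9,"rx":0,"ry":0,"rz":0,"grip":0}

```text
time: 28.95
ee_pos: [537.8, 367.2, 292.5]
tcp_rot: [-0.07, 0.998, 0.001, 0.001]
contact_force: [-0.6, -0.9, 7.6]
opening: 0.173
```

>>> send_rows:
  commands:
    - {"dx":0,"dy":0,"dz":-1.5,"rx":0,"ry":0,"rz":0,"grip":0}
    - {"dx":0,"dy":0,"dz":-3.5,"rx":0,"ry":0,"rz":0,"grip":0}
    - {"dx":0,"dy":0,"dz":-6,"rx":0,"ry":0,"rz":0,"grip":0}
    - {"dx":0,"dy":0,"dz":-10,"rx":0,"ry":0,"rz":0,"grip":0}
    - {"dx":0,"dy":0,"dz":-15,"rx":0,"ry":0,"rz":0,"grip":0}
    - {"dx":0,"dy":0,"dz":-15,"rx":0,"ry":0,"rz":0,"grip":0}
    - {"dx":0,"dy":0,"dz":-15,"rx":0,"ry":0,"rz":0,"grip":0}

```text
time: 29.65
ee_pos: [537.6, 367.2, 442.2]
tcp_rot: [-0.07, 0.998, 0.001, 0.001]
contact_force: [-0.2, -0.1, -0.8]
opening: 0.169
```

```bash
python3 held.py 21 blu; python3 -c "
from h import *
o=get_obs();go(place(15,69,60)+[0,0,60],RQ)"
```

```text
scene handle 50 z [-22.   23.9] shank 190 z [ 39.4 126.2]
   shank slope dx/dz,dy/dz -0.002 -0.003 at z=80 x,y 2.4 -0.2
   handle mean [  4.8  -3.3 -12.2]
top handle 24 z [-50.1  21.3] shank 99 z [ 41.4 125.3]
   shank slope dx/dz,dy/dz -0.001 -0.006 at z=80 x,y 2.6 -1.5
   handle mean [ 9.  -2.3 -7.6]
t 29.75 D cm [  5.38 -31.51   2.44] rv [-0.001 -0.527 -0.001] rows>= 7 ee [537.7 367.2 438.8] F [ 0.4  0.3 -1.1] open 0.174 q6 [0.6  0.37 0.58 1.78 0.   0.46]
```

>>> send_rows:
  commands:
    - {"dx":0,"dy":-3,"dz":-3,"rx":0,"ry":0,"rz":0,"grip":0}
    - {"dx":0,"dy":-7,"dz":-4,"rx":0,"ry":-0.05,"rz":0,"grip":0}
    - {"dx":0.5,"dy":-11,"dz":-4,"rx":0,"ry":-0.12,"rz":0,"grip":0}
    - {"dx":1.5,"dy":-15,"dz":-3,"rx":0,"ry":-0.2,"rz":0,"grip":0}
    - {"dx":2.5,"dy":-19,"dz":-2,"rx":0,"ry":-0.28,"rz":0,"grip":0}
    - {"dx":3.5,"dy":-23,"dz":-1,"rx":0,"ry":-0.36,"rz":0,"grip":0}
    - {"dx":4.5,"dy":-27,"dz":0.5,"rx":0,"ry":-0.44,"rz":0,"grip":0}
    - {"dx":5.4,"dy":-31,"dz":2.4,"rx":0,"ry":-0.527,"rz":0,"grip":0}
    - {"dx":5.4,"dy":-31.5,"dz":2.4,"rx":0,"ry":-0.527,"rz":0,"grip":0}
    - {"dx":5.4,"dy":-31.5,"dz":2.4,"rx":0,"ry":-0.527,"rz":0,"grip":0}
    - {"dx":5.4,"dy":-31.5,"dz":2.4,"rx":0,"ry":-0.527,"rz":0,"grip":0}

```text
time: 30.85
ee_pos: [528.4, 48.2, 416.3]
tcp_rot: [-0.068, 0.963, 0.018, 0.259]
contact_force: [0.3, 0.2, -0.3]
opening: 0.172
```

```bash
python3 held.py 22 blu; python3 -c "
from h import *
tipnow(); go(place(15,69,14),RQ); "
```

```text
scene handle 74 z [-21.5  22.5] shank 176 z [ 37.2 124.9]
   shank slope dx/dz,dy/dz -0.0 -0.004 at z=80 x,y 3.9 -1.0
   handle mean [ 2.1 -3.8  1.3]
top handle 0 z  shank 39 z [ 55.7 124.8]
   shank slope dx/dz,dy/dz 0.007 -0.005 at z=80 x,y -1.0 1.1
tip in rest xyz [-38.4  70.2  92. ] F [-0.2  0.3 -0.8] Frest [ 0.6  0.3 -0.5] open 0.172 t 30.95
t 30.95 D cm [ 7.75 -0.1   5.32] rv [0.001 0.002 0.001] rows>= 2 ee [528.7  48.8 416.6] F [-0.2  0.3 -0.8] open 0.172 q6 [ 0.09 -0.27 -0.2   1.12  0.03 -0.05]
```

>>> send_rows:
  commands:
    - {"dx":0,"dy":-0.1,"dz":2.6,"rx":0,"ry":0,"rz":0,"grip":0}
    - {"dx":1,"dy":-0.1,"dz":5.3,"rx":0,"ry":0,"rz":0,"grip":0}
    - {"dx":3.5,"dy":-0.1,"dz":5.3,"rx":0,"ry":0,"rz":0,"grip":0}
    - {"dx":6,"dy":-0.1,"dz":5.3,"rx":0,"ry":0,"rz":0,"grip":0}
    - {"dx":7.6,"dy":-0.1,"dz":5.3,"rx":0,"ry":0,"rz":0,"grip":0}
    - {"dx":8.2,"dy":-0.1,"dz":5.3,"rx":0,"ry":0,"rz":0,"grip":0}
    - {"dx":8.5,"dy":-0.1,"dz":5.3,"rx":0,"ry":0,"rz":0,"grip":0}
    - {"dx":8.5,"dy":-0.1,"dz":5.3,"rx":0,"ry":0,"rz":0,"grip":0}
    - {"dx":8.5,"dy":-0.1,"dz":5.3,"rx":0,"ry":0,"rz":0,"grip":0}

```text
time: 31.85
ee_pos: [482.4, 40.4, 327.9]
tcp_rot: [-0.068, 0.963, 0.018, 0.259]
contact_force: [0.2, -0.1, 0.4]
opening: 0.169
```

```bash
python3 -c "
from h import *
tipnow(); snap('scene',23); crop('scene',23,190,110,370,290,4)"
```

```text
tip in rest xyz [15.  68.2  6.9] F [ 0.2 -0.1  0.4] Frest [-0.3 -0.1  0.3] open 0.169 t 31.85
```

View pics/scene23_c190_110.png

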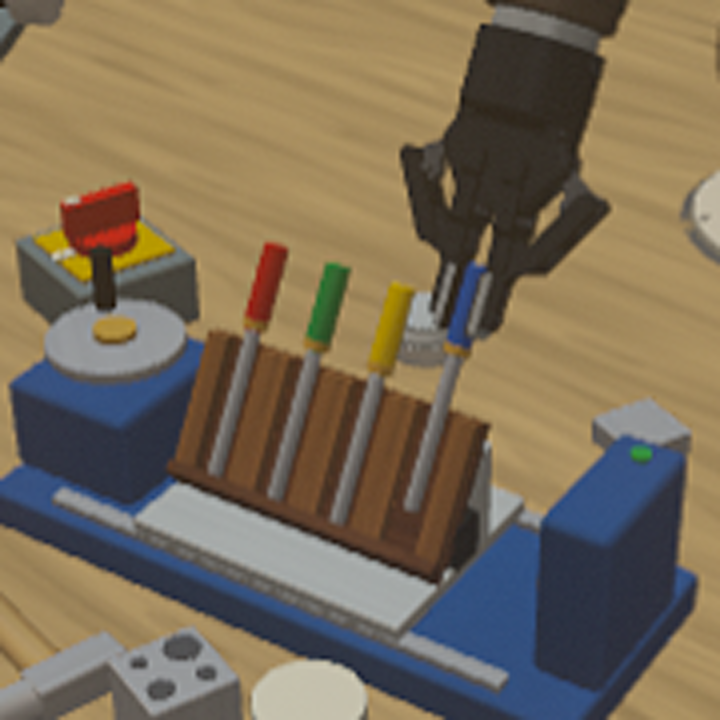

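>>> send_rows:
  commands:
    - {"dx":0.2,"dy":0.1,"dz":0,"rx":0,"ry":0,"rz":0,"grip":0}
    - {"dx":0.2,"dy":0.1,"dz":1,"rx":0,"ry":0,"rz":0,"grip":0}
    - {"dx":0.2,"dy":0.1,"dz":1.8,"rx":0,"ry":0,"rz":0,"grip":0}
    - {"dx":0.2,"dy":0.1,"dz":2.2,"rx":0,"ry":0,"rz":0,"grip":0}
    - {"dx":0.2,"dy":0.1,"dz":2.4,"rx":0,"ry":0,"rz":0,"grip":0}
    - {"dx":0.2,"dy":0.1,"dz":2.5,"rx":0,"ry":0,"rz":0,"grip":0}
    - {"dx":0.2,"dy":0.1,"dz":2.5,"rx":0,"ry":0,"rz":0,"grip":0}

```text
time: 32.6
ee_pos: [493.3, 42.7, 306.0]
tcp_rot: [-0.068, 0.963, 0.018, 0.261]
contact_force: [2.2, -0.2, 9.0]
opening: 0.173
```

```bash
python3 -c "
from h import *
tipnow()"
```

```text
tip in rest xyz [39.5 69.   6.5] F [ 2.2 -0.2  9. ] Frest [-6.7 -0.5  6.3] open 0.173 t 32.6
```

>>> send_rows:
  commands:
    - {"dx":0,"dy":0,"dz":0,"rx":0,"ry":0,"rz":0,"grip":0.4}
    - {"dx":0,"dy":0,"dz":0,"rx":0,"ry":0,"rz":0,"grip":0.4}
    - {"dx":0,"dy":0,"dz":0,"rx":0,"ry":0,"rz":0,"grip":0.4}
    - {"dx":0,"dy":0,"dz":0,"rx":0,"ry":0,"rz":0,"grip":0.4}
    - {"dx":0,"dy":0,"dz":-3,"rx":0,"ry":0,"rz":0,"grip":0.4}
    - {"dx":0,"dy":0,"dz":-7,"rx":0,"ry":0,"rz":0,"grip":0.4}
    - {"dx":0,"dy":0,"dz":-12,"rx":0,"ry":0,"rz":0,"grip":0.4}
    - {"dx":0,"dy":0,"dz":-12,"rx":0,"ry":0,"rz":0,"grip":0.4}

```text
time: 33.4
ee_pos: [431.4, 34.0, 415.1]
tcp_rot: [-0.068, 0.962, 0.018, 0.263]
contact_force: [0.6, 0.4, -0.1]
opening: 0.399
```

```bash
cat > laid.py <<'E'
from h import *
import sys
cols={'red':lambda h:(h<8)|(h>172),'yel':lambda h:(h>22)&(h<34),'grn':lambda h:(h>45)&(h<85),'blu':lambda h:(h>105)&(h<125)}
def laid(tag,dy=0):
  for n in('scene','top'):
    im,P=snap(n,tag); H=hsv(im).reshape(-1,3).astype(int); q=P.reshape(-1,3)-O-dy*UY
    V=cam(n)[2]; co=-V[:3,:3].T@V[:3,3]; vv=P.reshape(-1,3)-co; vv/=np.linalg.norm(vv,axis=1)[:,None]
    L=np.c_[q@RX,q@UY,q@RZ]; Lv=np.c_[vv@RX,vv@UY,vv@RZ]
    for k,f in cols.items():
        m=f(H[:,0])&(H[:,1]>120)&(H[:,2]>45)&(L[:,0]<-45)&(L[:,0]>-130)&(abs(L[:,1])<95)&(abs(L[:,2]-5)<22)
        if m.sum()>5:
            a=L[m]+6.3*Lv[m]; print(n,k,m.sum(),'x range',np.percentile(L[m,0],[1,99]).round(1),'axis y,z',np.median(a[:,1]).round(1),np.median(a[:,2]).round(1))
if __name__=='__main__': laid(sys.argv[1],float(sys.argv[2]) if len(sys.argv)>2 else 0)
E
python3 laid.py 24; python3 -c "
from h import *
crop('scene',24,190,110,370,290,4);crop('top',24,195,145,405,250,3.8)"
```

```text
scene red 105 x range [-108.4  -63.8] axis y,z -68.7 5.4
scene yel 118 x range [-109.7  -61.2] axis y,z 22.9 5.5
scene grn 103 x range [-108.6  -63.9] axis y,z -22.8 5.8
scene blu 83 x range [-108.5  -63.8] axis y,z 68.1 5.8
top red 93 x range [-110.6  -47. ] axis y,z -66.6 8.9
top yel 38 x range [-110.3  -58.4] axis y,z 22.8 6.9
top grn 79 x range [-112.1  -63.7] axis y,z -21.0 9.6
top blu 83 x range [-112.   -67.3] axis y,z 70.9 9.2
```

View pics/scene24_c190_110.png

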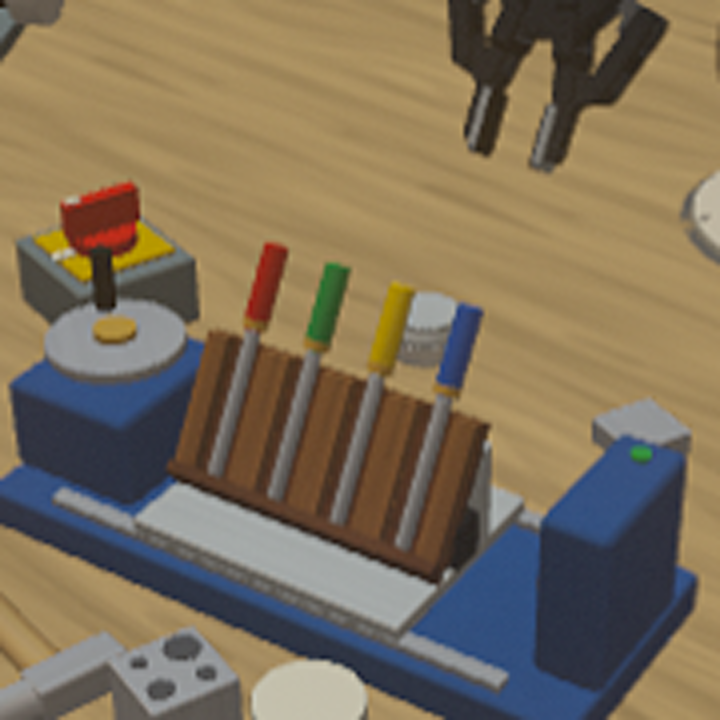

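View pics/top24.png

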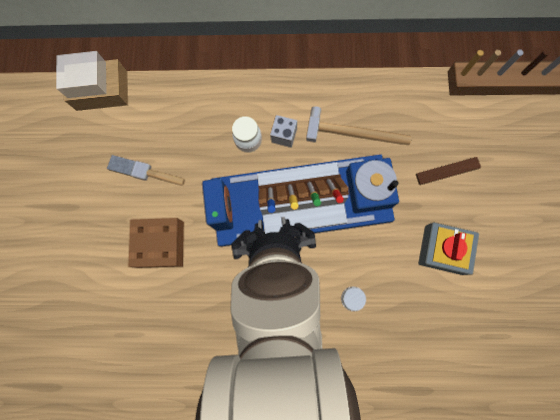

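```bash
python3 -c "
from h import *
go([617.2,-202.2,410],Q(188))"
```

```text
t 33.5 D cm [-12.96 -25.99   7.51] rv [0.    0.528 0.001] rows>= 6 ee [432.6  34.2 409.6] F [-0.   0.  -1.1] open 0.401 q6 [ 0.07 -0.51 -0.38  1.18  0.04 -0.06]
```

>>> send_rows:
  commands:
    - {"dx":-1.5,"dy":-3,"dz":0.5,"rx":0,"ry":0.08,"rz":0,"grip":0.5}
    - {"dx":-3.5,"dy":-7,"dz":1.6,"rx":0,"ry":0.16,"rz":0,"grip":0.5}
    - {"dx":-5.5,"dy":-11,"dz":3,"rx":0,"ry":0.24,"rz":0,"grip":0.5}
    - {"dx":-7.5,"dy":-15,"dz":4.2,"rx":0,"ry":0.32,"rz":0,"grip":0.5}
    - {"dx":-9.5,"dy":-19,"dz":5.4,"rx":0,"ry":0.4,"rz":0,"grip":0.5}
    - {"dx":-11.5,"dy":-23,"dz":6.6,"rx":0,"ry":0.48,"rz":0,"grip":0.5}
    - {"dx":-13,"dy":-26,"dz":7.5,"rx":0,"ry":0.528,"rz":0,"grip":0.5}
    - {"dx":-13,"dy":-26,"dz":7.5,"rx":0,"ry":0.528,"rz":0,"grip":0.5}
    - {"dx":-13,"dy":-26,"dz":7.5,"rx":0,"ry":0.528,"rz":0,"grip":0.5}
    - {"dx":-13,"dy":-26,"dz":7.5,"rx":0,"ry":0.528,"rz":0,"grip":0.5}

```text
time: 34.5
ee_pos: [617.3, -201.6, 408.3]
tcp_rot: [-0.07, 0.998, 0.0, -0.002]
contact_force: [-0.5, 0.2, -0.1]
opening: 0.502
```

```bash
python3 -c "
from h import *
go([617.2,-202.2,305],Q(188))
im,P=snap('scene',25); crop('scene',25,170,60,350,240,4)
H=hsv(im).astype(int);x,y,z=P[...,0],P[...,1],P[...,2]
m=(H[...,2]<60)&(x>580)&(x<690)&(y<-120)&(y>-240)&(z>122)&(z<165)
q=P[m];print(m.sum(),q.mean(0),q.max(0))
"
```

```text
t 34.5 D cm [-0.02 -0.07 10.33] rv [ 0.    -0.003  0.001] rows>= 3 ee [ 617.3 -201.6  408.3] F [-0.5  0.2 -0.1] open 0.502 q6 [-0.32  0.34  0.48  1.71 -0.   -0.46]
74 [ 621.10857219 -200.83689919  144.97131553] [ 627.51762401 -195.59130432  163.42532746]
```

View pics/scene25_c170_60.png

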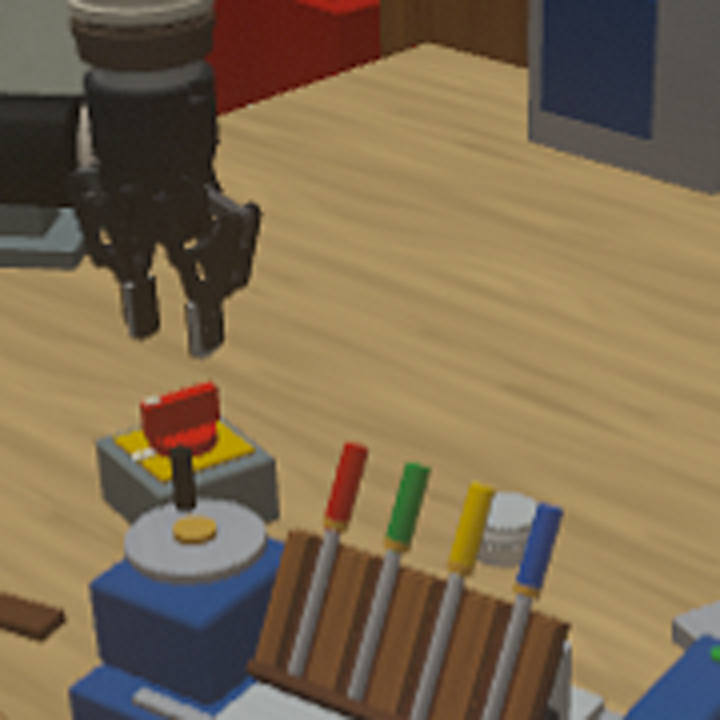

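>>> send_rows:
  commands:
    - {"dx":0,"dy":-0.1,"dz":4,"rx":0,"ry":0,"rz":0,"grip":0.5}
    - {"dx":0,"dy":-0.1,"dz":8,"rx":0,"ry":0,"rz":0,"grip":0.5}
    - {"dx":0,"dy":-0.1,"dz":10.3,"rx":0,"ry":0,"rz":0,"grip":0.5}
    - {"dx":0,"dy":-0.1,"dz":10.3,"rx":0,"ry":0,"rz":0,"grip":0}
    - {"dx":0,"dy":-0.1,"dz":10.3,"rx":0,"ry":0,"rz":0,"grip":0}
    - {"dx":0,"dy":-0.1,"dz":10.3,"rx":0,"ry":0,"rz":0,"grip":0}
    - {"dx":0,"dy":-0.1,"dz":10.3,"rx":0,"ry":0,"rz":0,"grip":0}
    - {"dx":0,"dy":-0.1,"dz":10.3,"rx":0,"ry":0,"rz":0,"grip":0}
    - {"dx":0,"dy":-0.1,"dz":10.3,"rx":0,"ry":0,"rz":0,"grip":0}
  grip_force: 30

```text
time: 35.45
ee_pos: [617.8, -203.5, 307.6]
tcp_rot: [-0.07, 0.998, -0.001, -0.0]
contact_force: [-2.4, -0.6, 7.1]
opening: 0.153
```

```bash
cat > crank.py <<'E'
from h import *
import sys
C=np.array([636.9,-172.9])
o=get_obs(); p=o['ee_pos']; R0=R.from_quat(o['tcp_rot']); a0=np.degrees(np.arctan2(p[1]-C[1],p[0]-C[0]))
print('t',round(o['time'],2),'ee',p.round(1),'ang',a0.round(1),'rad',np.hypot(*(p[:2]-C)).round(1),'F',o['contact_force'].round(1),'open',round(o['opening'],3),'q6',o['qpos'][5].round(2))
step=float(sys.argv[1]); n=int(sys.argv[2])
for k in range(1,n+1):
    a=np.radians(a0+step*k); t=np.array([*(C+35*np.array([np.cos(a),np.sin(a)])),305.])
    d=R0.inv().apply(t-p)/10; print(k,d.round(2))
E
python3 crank.py 24 12
```

```text
t 35.45 ee [ 617.8 -203.5  307.6] ang -122.0 rad 36.1 F [-2.4 -0.6  7.1] open 0.153 q6 -0.46
1 [-1.35 -0.6   0.26]
2 [-2.81 -0.7   0.26]
3 [-4.17 -0.21  0.26]
4 [-5.22  0.8   0.26]
5 [-5.77  2.15  0.26]
6 [-5.72  3.6   0.26]
7 [-5.08  4.91  0.25]
8 [-3.97  5.85  0.25]
9 [-2.57  6.25  0.25]
10 [-1.13  6.05  0.25]
11 [0.11 5.28 0.26]
12 [0.92 4.08 0.26]
```

>>> send_rows:
  commands:
    - {"dx":-1.35,"dy":-0.6,"dz":0,"rx":0,"ry":0,"rz":0,"grip":0}
    - {"dx":-2.8,"dy":-0.7,"dz":0,"rx":0,"ry":0,"rz":0,"grip":0}
    - {"dx":-4.15,"dy":-0.2,"dz":0,"rx":0,"ry":0,"rz":0,"grip":0}
    - {"dx":-5.2,"dy":0.8,"dz":0,"rx":0,"ry":0,"rz":0,"grip":0}
    - {"dx":-5.75,"dy":2.15,"dz":0,"rx":0,"ry":0,"rz":0,"grip":0}
    - {"dx":-5.7,"dy":3.6,"dz":0,"rx":0,"ry":0,"rz":0,"grip":0}
    - {"dx":-5.1,"dy":4.9,"dz":0,"rx":0,"ry":0,"rz":0,"grip":0}
    - {"dx":-4,"dy":5.85,"dz":0,"rx":0,"ry":0,"rz":0,"grip":0}
    - {"dx":-2.6,"dy":6.25,"dz":0,"rx":0,"ry":0,"rz":0,"grip":0}

```text
time: 36.35
ee_pos: [634.8, -138.8, 307.6]
tcp_rot: [-0.07, 0.998, -0.003, 0.0]
contact_force: [3.8, -21.6, 4.5]
opening: 0.15
```

```bash
python3 crank.py 24 12; python3 laid.py 26 14; python3 -c "
from h import *
crop('scene',26,170,60,350,240,4)"
```

```text
t 36.35 ee [ 634.8 -138.8  307.6] ang 93.6 rad 34.1 F [  3.8 -21.6   4.5] open 0.15 q6 -0.35
1 [ 1.44 -0.11  0.26]
2 [ 2.68 -0.87  0.26]
3 [ 3.5  -2.07  0.27]
4 [ 3.76 -3.5   0.28]
5 [ 3.42 -4.91  0.29]
6 [ 2.53 -6.07  0.3 ]
7 [ 1.25 -6.76  0.3 ]
8 [-0.2  -6.87  0.3 ]
9 [-1.57 -6.38  0.3 ]
10 [-2.63 -5.38  0.29]
11 [-3.18 -4.03  0.28]
12 [-3.14 -2.58  0.28]
scene red 103 x range [-108.6  -63.9] axis y,z -68.3 5.0
scene yel 115 x range [-109.2  -61. ] axis y,z 23.2 5.9
scene grn 108 x range [-108.9  -63.7] axis y,z -22.0 5.5
scene blu 83 x range [-108.2  -64.1] axis y,z 68.7 5.8
top red 93 x range [-111.   -48.8] axis y,z -65.9 9.1
top yel 29 x range [-110.6  -49.2] axis y,z 22.7 8.4
top grn 83 x range [-110.9  -62.2] axis y,z -20.4 9.6
top blu 83 x range [-111.6  -62.6] axis y,z 71.0 8.9
```

View pics/scene26_c170_60.png

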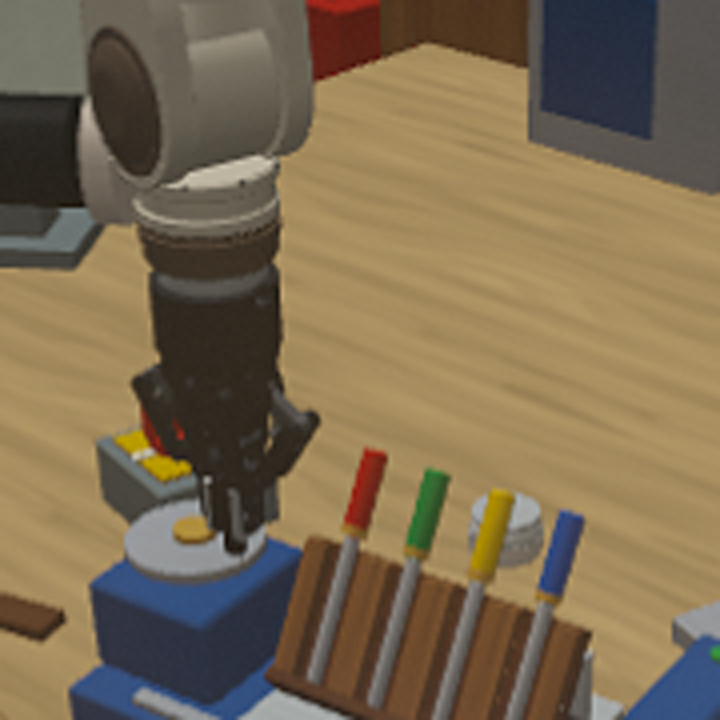

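```bash
sed -i "s/-172.9\])/-173.9])/; s/^print('t'/p=p-o['contact_force']\/25*[1,1,0]\n&/" crank.py; python3 crank.py 26 12
```

```text
t 36.45 ee [ 633.9 -138.8  307.6] ang 94.9 rad 35.2 F [  0.4 -12.1   3.3] open 0.153 q6 -0.35
1 [ 1.55 -0.29  0.27]
2 [ 2.83 -1.22  0.27]
3 [ 3.57 -2.61  0.28]
4 [ 3.62 -4.18  0.29]
5 [ 2.98 -5.62  0.3 ]
6 [ 1.78 -6.63  0.3 ]
7 [ 0.25 -7.01  0.3 ]
8 [-1.29 -6.69  0.3 ]
9 [-2.53 -5.72  0.29]
10 [-3.22 -4.3   0.29]
11 [-3.22 -2.73  0.28]
12 [-2.53 -1.31  0.27]
```

>>> send_rows:
  commands:
    - {"dx":1.55,"dy":-0.3,"dz":0,"rx":0,"ry":0,"rz":0,"grip":0}
    - {"dx":2.85,"dy":-1.2,"dz":0,"rx":0,"ry":0,"rz":0,"grip":0}
    - {"dx":3.55,"dy":-2.6,"dz":0,"rx":0,"ry":0,"rz":0,"grip":0}
    - {"dx":3.6,"dy":-4.2,"dz":0,"rx":0,"ry":0,"rz":0,"grip":0}
    - {"dx":3,"dy":-5.6,"dz":0,"rx":0,"ry":0,"rz":0,"grip":0}
    - {"dx":1.8,"dy":-6.6,"dz":0,"rx":0,"ry":0,"rz":0,"grip":0}
    - {"dx":0.25,"dy":-7,"dz":0,"rx":0,"ry":0,"rz":0,"grip":0}
    - {"dx":-1.3,"dy":-6.7,"dz":0,"rx":0,"ry":0,"rz":0,"grip":0}
    - {"dx":-2.55,"dy":-5.7,"dz":0,"rx":0,"ry":0,"rz":0,"grip":0}
    - {"dx":-3.2,"dy":-4.3,"dz":0,"rx":0,"ry":0,"rz":0,"grip":0}
    - {"dx":-3.2,"dy":-2.75,"dz":0,"rx":0,"ry":0,"rz":0,"grip":0}
    - {"dx":-2.55,"dy":-1.3,"dz":0,"rx":0,"ry":0,"rz":0,"grip":0}

```text
time: 37.65
ee_pos: [661.9, -147.9, 307.5]
tcp_rot: [-0.07, 0.998, -0.002, -0.001]
contact_force: [-11.8, -16.1, 14.0]
opening: 0.153
```

```bash
python3 crank.py 26 12
```

```text
t 37.65 ee [ 662.4 -147.2  307.5] ang 46.1 rad 36.9 F [-11.8 -16.1  14. ] open 0.153 q6 -0.36
1 [1.37 0.86 0.25]
2 [2.9  1.21 0.25]
3 [4.44 0.85 0.25]
4 [ 5.66 -0.14  0.26]
5 [ 6.32 -1.57  0.27]
6 [ 6.29 -3.14  0.27]
7 [ 5.57 -4.54  0.28]
8 [ 4.31 -5.49  0.28]
9 [ 2.76 -5.78  0.27]
10 [ 1.24 -5.37  0.27]
11 [ 0.06 -4.34  0.26]
12 [-0.55 -2.89  0.26]
```

>>> send_rows:
  commands:
    - {"dx":1.35,"dy":0.85,"dz":-0.1,"rx":0,"ry":0,"rz":0,"grip":0}
    - {"dx":2.9,"dy":1.2,"dz":-0.2,"rx":0,"ry":0,"rz":0,"grip":0}
    - {"dx":4.45,"dy":0.85,"dz":-0.2,"rx":0,"ry":0,"rz":0,"grip":0}
    - {"dx":5.65,"dy":-0.15,"dz":-0.2,"rx":0,"ry":0,"rz":0,"grip":0}
    - {"dx":6.3,"dy":-1.55,"dz":-0.2,"rx":0,"ry":0,"rz":0,"grip":0}
    - {"dx":6.3,"dy":-3.15,"dz":-0.2,"rx":0,"ry":0,"rz":0,"grip":0}
    - {"dx":5.55,"dy":-4.55,"dz":-0.2,"rx":0,"ry":0,"rz":0,"grip":0}
    - {"dx":4.3,"dy":-5.5,"dz":-0.2,"rx":0,"ry":0,"rz":0,"grip":0}
    - {"dx":2.75,"dy":-5.8,"dz":-0.2,"rx":0,"ry":0,"rz":0,"grip":0}
    - {"dx":1.25,"dy":-5.4,"dz":-0.2,"rx":0,"ry":0,"rz":0,"grip":0}
    - {"dx":0.05,"dy":-4.35,"dz":-0.2,"rx":0,"ry":0,"rz":0,"grip":0}
    - {"dx":-0.55,"dy":-2.9,"dz":-0.2,"rx":0,"ry":0,"rz":0,"grip":0}

```text
time: 38.85
ee_pos: [673.0, -176.2, 307.8]
tcp_rot: [-0.069, 0.998, -0.001, 0.0]
contact_force: [0.2, -1.2, 2.7]
opening: 0.148
```

```bash
python3 crank.py 20 11; python3 laid.py 27 56
```

```text
t 38.85 ee [ 673.  -176.2  307.8] ang -3.7 rad 36.1 F [ 0.2 -1.2  2.7] open 0.148 q6 -0.39
1 [0.08 1.23 0.27]
2 [0.46 2.39 0.27]
3 [1.21 3.34 0.27]
4 [2.25 3.98 0.27]
5 [3.44 4.23 0.27]
6 [4.64 4.05 0.27]
7 [5.71 3.47 0.27]
8 [6.52 2.56 0.27]
9 [6.97 1.44 0.27]
10 [7.   0.22 0.27]
11 [ 6.62 -0.93  0.28]
scene red 107 x range [-108.4  -63.1] axis y,z -69.4 4.7
scene yel 124 x range [-109.3  -61.2] axis y,z 22.9 5.6
scene grn 107 x range [-108.7  -63. ] axis y,z -23.0 5.6
scene blu 93 x range [-108.5  -64. ] axis y,z 68.4 5.6
top red 94 x range [-110.2  -46.7] axis y,z -66.6 8.4
top yel 30 x range [-110.3  -57.8] axis y,z 23.3 8.5
top grn 78 x range [-110.6  -63.7] axis y,z -21.0 9.5
top blu 88 x range [-111.3  -65.2] axis y,z 70.9 8.2
```

>>> send_rows:
  commands:
    - {"dx":0.1,"dy":1.2,"dz":0,"rx":0,"ry":0,"rz":0,"grip":0}
    - {"dx":0.45,"dy":2.4,"dz":0,"rx":0,"ry":0,"rz":0,"grip":0}
    - {"dx":1.2,"dy":3.35,"dz":0,"rx":0,"ry":0,"rz":0,"grip":0}
    - {"dx":2.25,"dy":4,"dz":0,"rx":0,"ry":0,"rz":0,"grip":0}
    - {"dx":3.45,"dy":4.2,"dz":0,"rx":0,"ry":0,"rz":0,"grip":0}
    - {"dx":4.65,"dy":4.05,"dz":0,"rx":0,"ry":0,"rz":0,"grip":0}
    - {"dx":5.7,"dy":3.45,"dz":0,"rx":0,"ry":0,"rz":0,"grip":0}
    - {"dx":6.5,"dy":2.55,"dz":0,"rx":0,"ry":0,"rz":0,"grip":0}
    - {"dx":6.95,"dy":1.45,"dz":0,"rx":0,"ry":0,"rz":0,"grip":0}
    - {"dx":6.95,"dy":1.45,"dz":0,"rx":0,"ry":0,"rz":0,"grip":0}

```text
time: 39.95
ee_pos: [602.2, -168.4, 308.0]
tcp_rot: [-0.072, 0.997, 0.005, 0.002]
contact_force: [17.3, 25.4, -1.9]
opening: 0.154
```

```bash
python3 crank.py 8 5
```

```text
t 39.95 ee [ 601.5 -169.4  308. ] ang 171.0 rad 35.7 F [17.3 25.4 -1.9] open 0.154 q6 -0.42
1 [ 0.01 -0.39  0.3 ]
2 [ 0.06 -0.88  0.29]
3 [ 0.03 -1.37  0.29]
4 [-0.06 -1.85  0.28]
5 [-0.21 -2.31  0.28]
```

```bash
python3 laid.py 28 67; python3 crank.py 5 3; python3 -c "
from h import *
crop('top',28,195,145,405,250,3.8)"
```

```text
scene red 111 x range [-108.6  -63.6] axis y,z -68.8 5.4
scene yel 125 x range [-109.6  -60.3] axis y,z 22.7 5.2
scene grn 109 x range [-108.3  -63.7] axis y,z -22.9 5.6
scene blu 98 x range [-108.   -63.4] axis y,z 68.2 5.2
top red 91 x range [-110.4  -46.6] axis y,z -67.3 9.0
top yel 30 x range [-111.2 -101.5] axis y,z 23.8 7.8
top grn 81 x range [-111.   -60.5] axis y,z -21.9 9.4
top blu 88 x range [-111.4  -63.3] axis y,z 70.5 9.0
t 40.05 ee [ 601.7 -168.8  308. ] ang 170.0 rad 35.6 F [16.3 23.6 -0.9] open 0.149 q6 -0.42
1 [-0.   -0.22  0.3 ]
2 [ 0.05 -0.52  0.3 ]
3 [ 0.08 -0.82  0.29]
```

View pics/top28_c195_145.png

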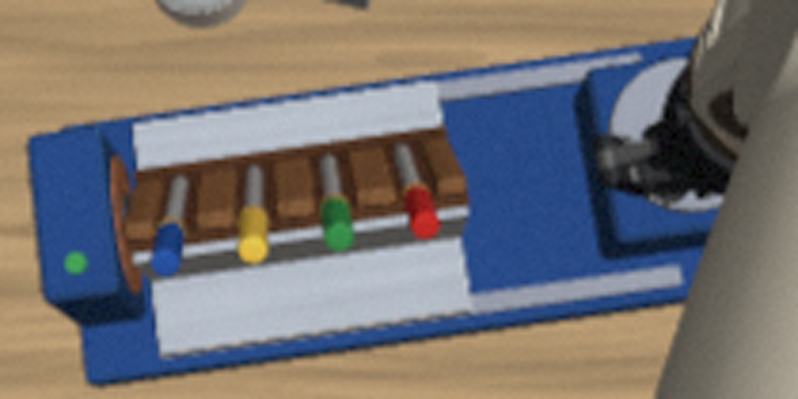

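>>> send_rows:
  commands:
    - {"dx":0,"dy":-0.2,"dz":0,"rx":0,"ry":0,"rz":0,"grip":0}
    - {"dx":0,"dy":-0.4,"dz":0,"rx":0,"ry":0,"rz":0,"grip":0}
    - {"dx":0,"dy":-0.4,"dz":0,"rx":0,"ry":0,"rz":0,"grip":0}
    - {"dx":0,"dy":-0.4,"dz":0,"rx":0,"ry":0,"rz":0,"grip":0}

```text
time: 40.45
ee_pos: [602.5, -169.9, 308.0]
tcp_rot: [-0.073, 0.997, 0.006, 0.001]
contact_force: [11.3, 35.1, 2.0]
opening: 0.152
```

```bash
python3 crank.py 5 3
```

```text
t 40.45 ee [ 602.  -171.3  308. ] ang 173.3 rad 35.0 F [11.3 35.1  2. ] open 0.152 q6 -0.42
1 [ 0.04 -0.16  0.29]
2 [ 0.08 -0.46  0.29]
3 [ 0.09 -0.77  0.29]
```

```bash
python3 -c "
from h import *
im,P=snap('scene',29); crop('scene',29,250,180,370,290,6)
"
```

```text
(no output)
```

View pics/scene29_c250_180.png

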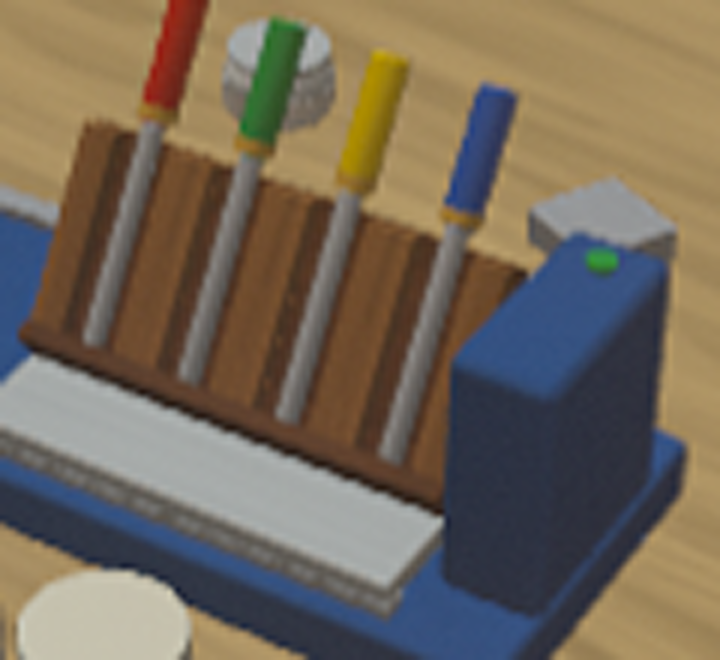

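>>> send_rows:
  commands:
    - {"dx":0,"dy":0,"dz":0,"rx":0,"ry":0,"rz":0,"grip":0.5}
    - {"dx":0,"dy":0,"dz":0,"rx":0,"ry":0,"rz":0,"grip":0.5}
    - {"dx":0,"dy":0,"dz":0,"rx":0,"ry":0,"rz":0,"grip":0.5}
    - {"dx":0,"dy":0,"dz":0,"rx":0,"ry":0,"rz":0,"grip":0.5}

```text
time: 40.9
ee_pos: [600.8, -174.9, 307.6]
tcp_rot: [-0.07, 0.998, -0.0, -0.002]
contact_force: [0.7, 0.1, -0.2]
opening: 0.499
```

```bash
python3 -c "
from h import *
o=get_obs();print(o['ee_pos'],o['contact_force'],o['tcp_rot'],o['opening'])
im,P=snap('scene',30); crop('scene',30,170,100,350,240,4)
H=hsv(im).astype(int);x,y,z=P[...,0],P[...,1],P[...,2]
"
```

```text
[ 600.81211355 -174.92257627  307.63278435] [ 0.69941461  0.1187783  -0.20074607] [-6.97691311e-02  9.97561859e-01 -1.81497512e-04 -1.60391965e-03] 0.4992486256822374
```

View pics/scene30_c170_100.png

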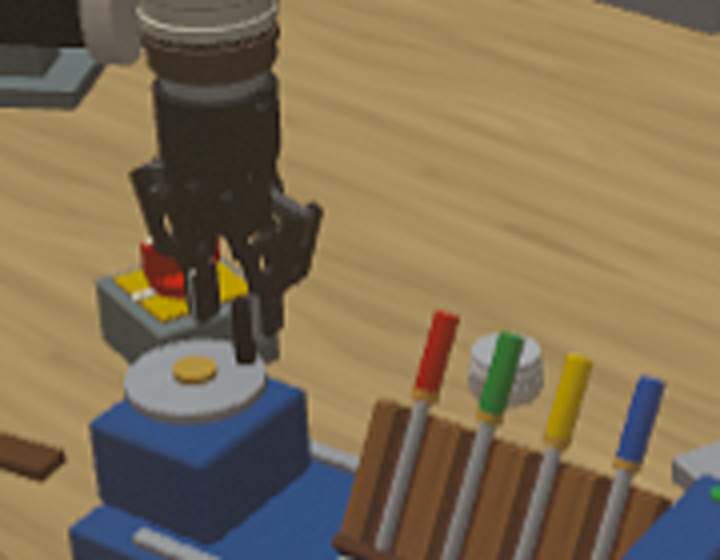

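```bash
cat > peg.py <<'E'
from h import *
im,P=snap('scene','peg%d'%int(get_obs()['time']*100))
H=hsv(im).astype(int);x,y,z=P[...,0],P[...,1],P[...,2]
m=(H[...,2]<70)&(np.hypot(x-636.9,y+173.4)<48)&(z>121)&(z<166)
n,l,st,ce=cv2.connectedComponentsWithStats(m.astype(np.uint8))
for i in range(1,n):
    if st[i,4]<15: continue
    q=P[l==i]; q=q[q[:,2]<128+200]; c=q[:,:2].mean(0)+5.3*np.array([-.754,-.657]); print(st[i],q[:,2].min().round(),q[:,2].max().round(),c.round(1),'rad',np.hypot(*(c-[636.9,-173.4])).round(1),'ang',np.degrees(np.arctan2(c[1]+173.4,c[0]-636.9)).round(1))
E
python3 peg.py
```

```text
[218 169   7  13  50] 136.0 166.0 [ 601.6 -199. ] rad 43.6 ang -144.0
[228 175   6  16  76] 121.0 165.0 [ 604.2 -161.9] rad 34.7 ang 160.6
```

```bash
python3 -c "
from h import *
go([604,-162.2,307.6],Q(188))"
```

```text
t 41.0 D cm [-0.5   1.21  0.  ] rv [-0.    -0.003 -0.   ] rows>= 1 ee [ 600.8 -174.9  307.7] F [0.1 0.1 0.4] open 0.501 q6 [-0.28  0.26  0.18  1.5  -0.   -0.42]
```

>>> send_rows:
  commands:
    - {"dx":-0.5,"dy":1.2,"dz":0,"rx":0,"ry":0,"rz":0,"grip":0.5}
    - {"dx":-0.5,"dy":1.2,"dz":0,"rx":0,"ry":0,"rz":0,"grip":0.5}
    - {"dx":-0.5,"dy":1.2,"dz":0,"rx":0,"ry":0,"rz":0,"grip":0}
    - {"dx":-0.5,"dy":1.2,"dz":0,"rx":0,"ry":0,"rz":0,"grip":0}
    - {"dx":-0.5,"dy":1.2,"dz":0,"rx":0,"ry":0,"rz":0,"grip":0}
    - {"dx":-0.5,"dy":1.2,"dz":0,"rx":0,"ry":0,"rz":0,"grip":0}
    - {"dx":-0.5,"dy":1.2,"dz":0,"rx":0,"ry":0,"rz":0,"grip":0}
  grip_force: 60

```text
time: 41.7
ee_pos: [604.2, -161.8, 307.9]
tcp_rot: [-0.07, 0.998, -0.0, -0.001]
contact_force: [1.4, 0.3, 1.8]
opening: 0.142
```

```bash
python3 crank.py 3 5
```

```text
t 41.7 ee [ 604.1 -161.8  307.9] ang 159.7 rad 34.9 F [1.4 0.3 1.8] open 0.142 q6 -0.4
1 [ 0.08 -0.16  0.29]
2 [ 0.16 -0.33  0.29]
3 [ 0.22 -0.5   0.29]
4 [ 0.28 -0.67  0.29]
5 [ 0.33 -0.85  0.29]
```

>>> send_rows:
  commands:
    - {"dx":0.08,"dy":-0.15,"dz":0,"rx":0,"ry":0,"rz":0,"grip":0}
    - {"dx":0.15,"dy":-0.3,"dz":0,"rx":0,"ry":0,"rz":0,"grip":0}
    - {"dx":0.15,"dy":-0.3,"dz":0,"rx":0,"ry":0,"rz":0,"grip":0}

```text
time: 42.0
ee_pos: [603.3, -164.2, 307.9]
tcp_rot: [-0.071, 0.998, 0.001, -0.001]
contact_force: [2.3, 8.3, 2.3]
opening: 0.143
```

```bash
python3 crank.py 3 1;python3 peg.py
```

```text
t 42.0 ee [ 603.2 -164.6  307.9] ang 163.9 rad 35.0 F [2.3 8.3 2.3] open 0.143 q6 -0.41
1 [ 0.06 -0.14  0.29]
[225 173   9  18  73] 122.0 166.0 [ 605.8 -166.8] rad 31.8 ang 168.0
[233 176   4   9  33] 141.0 165.0 [ 600.6 -149.1] rad 43.7 ang 146.2
```

>>> send_rows:
  commands:
    - {"dx":0.06,"dy":-0.15,"dz":0,"rx":0,"ry":0,"rz":0,"grip":0}
    - {"dx":0.1,"dy":-0.3,"dz":0,"rx":0,"ry":0,"rz":0,"grip":0}
    - {"dx":0.1,"dy":-0.3,"dz":0,"rx":0,"ry":0,"rz":0,"grip":0}

```text
time: 42.35
ee_pos: [602.9, -166.0, 307.9]
tcp_rot: [-0.071, 0.997, 0.003, -0.001]
contact_force: [4.0, 18.1, 3.5]
opening: 0.143
```

```bash
python3 crank.py 3 1
```

```text
t 42.35 ee [ 602.7 -166.7  307.9] ang 167.0 rad 34.9 F [ 4.  18.1  3.5] open 0.143 q6 -0.41
1 [ 0.04 -0.1   0.29]
```

>>> send_rows:
  commands:
    - {"dx":0,"dy":0,"dz":0,"rx":0,"ry":0,"rz":0,"grip":0.6}
    - {"dx":0,"dy":0,"dz":0,"rx":0,"ry":0,"rz":0,"grip":0.6}
    - {"dx":0,"dy":0,"dz":0,"rx":0,"ry":0,"rz":0,"grip":0.6}
    - {"dx":0,"dy":0,"dz":0,"rx":0,"ry":0,"rz":0,"grip":0.6}
    - {"dx":0,"dy":0.5,"dz":-4,"rx":0,"ry":0,"rz":0,"grip":0.6}
    - {"dx":0,"dy":0.5,"dz":-8,"rx":0,"ry":0,"rz":0,"grip":0.6}
    - {"dx":0,"dy":0.5,"dz":-10,"rx":0,"ry":0,"rz":0,"grip":0.6}
    - {"dx":0,"dy":0.5,"dz":-10,"rx":0,"ry":0,"rz":0,"grip":0.6}

```text
time: 43.15
ee_pos: [602.1, -163.3, 411.4]
tcp_rot: [-0.07, 0.998, -0.001, 0.001]
contact_force: [0.7, -0.1, -0.0]
opening: 0.596
```

```bash
python3 peg.py; python3 laid.py 31 67; python3 -c "
from h import *
go([492.6,-354.3,330],Q(165.5)); go([492.6,-354.3,330],Q(-14.5))
crop('scene',31,170,100,370,300,4)"
```

```text
[228 175   6  16  83] 121.0 164.0 [ 603.4 -162.1] rad 35.3 ang 161.3
scene red 108 x range [-108.3  -63.5] axis y,z -69.3 5.1
scene yel 125 x range [-109.7  -60.2] axis y,z 22.3 6.0
scene grn 109 x range [-108.2  -64.1] axis y,z -23.3 5.5
scene blu 94 x range [-108.1  -63.1] axis y,z 68.2 5.9
top red 94 x range [-111.6  -46.1] axis y,z -67.5 8.9
top yel 36 x range [-110.8  -56.5] axis y,z 23.2 7.1
top grn 78 x range [-110.6  -65.5] axis y,z -21.8 9.5
top blu 89 x range [-111.2  -62.9] axis y,z 70.5 8.9
t 43.3 D cm [ 13.47 -17.39   7.7 ] rv [-0.    -0.004  0.393] rows>= 5 ee [ 602.1 -163.3  406.5] F [ 1.  -0.   0.2] open 0.606 q6 [-0.26  0.28  0.4   1.7  -0.   -0.4 ]
t 43.3 D cm [ 13.47 -17.39   7.7 ] rv [ 6.000e-03 -1.000e-03 -2.749e+00] rows>= 19 ee [ 602.1 -163.3  406.5] F [ 1.  -0.   0.2] open 0.606 q6 [-0.26  0.28  0.4   1.7  -0.   -0.4 ]
```

View pics/scene31_c170_100.png

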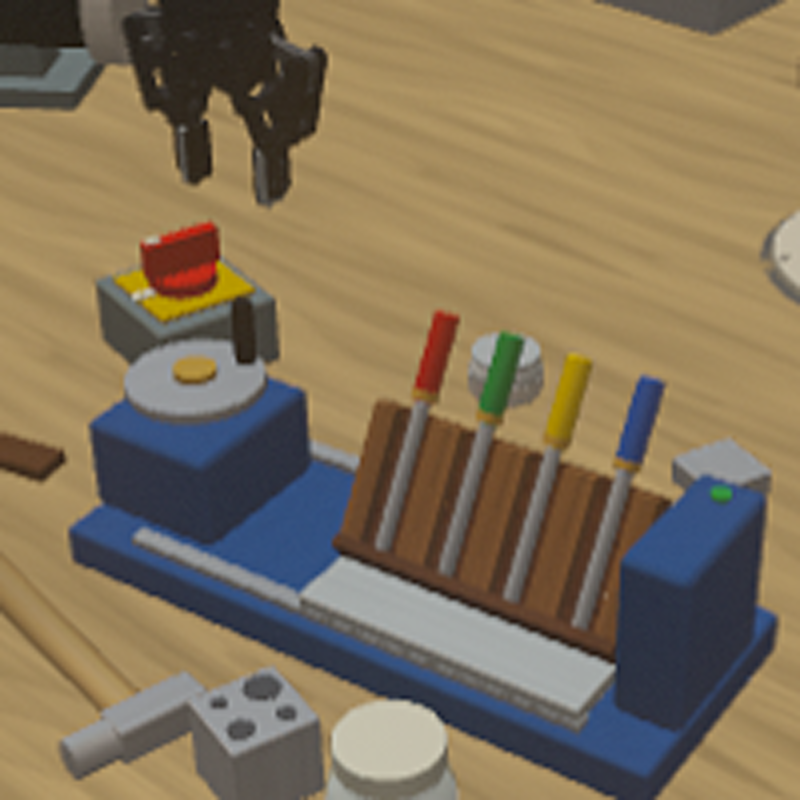

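>>> send_rows:
  commands:
    - {"dx":3,"dy":-4,"dz":0,"rx":0,"ry":0,"rz":0.1,"grip":0.8}
    - {"dx":6,"dy":-8,"dz":1,"rx":0,"ry":0,"rz":0.2,"grip":0.8}
    - {"dx":9,"dy":-12,"dz":3,"rx":0,"ry":0,"rz":0.3,"grip":0.8}
    - {"dx":12,"dy":-16,"dz":5,"rx":0,"ry":0,"rz":0.39,"grip":0.8}
    - {"dx":13.5,"dy":-17.4,"dz":7.7,"rx":0,"ry":0,"rz":0.39,"grip":0.8}
    - {"dx":13.5,"dy":-17.4,"dz":7.7,"rx":0,"ry":0,"rz":0.39,"grip":0.8}
    - {"dx":13.5,"dy":-17.4,"dz":7.7,"rx":0,"ry":0,"rz":0.39,"grip":0.8}
    - {"dx":13.5,"dy":-17.4,"dz":7.7,"rx":0,"ry":0,"rz":0.39,"grip":0.8}

```text
time: 44.1
ee_pos: [492.9, -353.7, 331.5]
tcp_rot: [0.124, 0.992, -0.0, -0.001]
contact_force: [-0.3, 0.4, 0.1]
opening: 0.8
```

```bash
python3 -c "
from h import *
go([492,-354.4,249],Q(165.5))"
```

```text
t 44.1 D cm [ 0.05 -0.08  8.25] rv [-0.001 -0.002  0.004] rows>= 2 ee [ 492.9 -353.7  331.5] F [-0.3  0.4  0.1] open 0.8 q6 [-0.62  0.21  0.17  1.53 -0.   -0.37]
```

>>> send_rows:
  commands:
    - {"dx":0.05,"dy":-0.1,"dz":4,"rx":0,"ry":0,"rz":0,"grip":0.8}
    - {"dx":0.05,"dy":-0.1,"dz":8.2,"rx":0,"ry":0,"rz":0,"grip":0.8}
    - {"dx":0.05,"dy":-0.1,"dz":8.2,"rx":0,"ry":0,"rz":0,"grip":0.8}
    - {"dx":0.05,"dy":-0.1,"dz":8.2,"rx":0,"ry":0,"rz":0,"grip":0}
    - {"dx":0.05,"dy":-0.1,"dz":8.2,"rx":0,"ry":0,"rz":0,"grip":0}
    - {"dx":0.05,"dy":-0.1,"dz":8.2,"rx":0,"ry":0,"rz":0,"grip":0}
    - {"dx":0.05,"dy":-0.1,"dz":8.2,"rx":0,"ry":0,"rz":0,"grip":0}
    - {"dx":0.05,"dy":-0.1,"dz":8.2,"rx":0,"ry":0,"rz":0,"grip":0}
    - {"dx":0.05,"dy":-0.1,"dz":8.2,"rx":0,"ry":0,"rz":0,"grip":0}
  grip_force: 40

```text
time: 45.0
ee_pos: [491.9, -355.6, 251.3]
tcp_rot: [0.125, 0.992, -0.001, 0.0]
contact_force: [-0.6, -0.8, 6.0]
opening: 0.152
```

```bash
python3 -c "
from h import *
o=get_obs();print(o['contact_force'],o['torque'],o['opening'],o['ee_pos'])"
```

```text
[-0.64229218 -0.78898538  6.03363856] [-0.08112762  0.06221038  0.06414782] 0.15173056131305285 [ 491.91274848 -355.60404099  251.3245997 ]
```

>>> send_rows:
  commands:
    - {"dx":0,"dy":0,"dz":0,"rx":0,"ry":0,"rz":0.12,"grip":0}
    - {"dx":0,"dy":0,"dz":0,"rx":0,"ry":0,"rz":0.25,"grip":0}
    - {"dx":0,"dy":0,"dz":0,"rx":0,"ry":0,"rz":0.38,"grip":0}
    - {"dx":0,"dy":0,"dz":0,"rx":0,"ry":0,"rz":0.51,"grip":0}
    - {"dx":0,"dy":0,"dz":0,"rx":0,"ry":0,"rz":0.64,"grip":0}
    - {"dx":0,"dy":0,"dz":0,"rx":0,"ry":0,"rz":0.77,"grip":0}
    - {"dx":0,"dy":0,"dz":0,"rx":0,"ry":0,"rz":0.9,"grip":0}
    - {"dx":0,"dy":0,"dz":0,"rx":0,"ry":0,"rz":1.03,"grip":0}
    - {"dx":0,"dy":0,"dz":0,"rx":0,"ry":0,"rz":1.16,"grip":0}
    - {"dx":0,"dy":0,"dz":0,"rx":0,"ry":0,"rz":1.28,"grip":0}
    - {"dx":0,"dy":0,"dz":0,"rx":0,"ry":0,"rz":1.4,"grip":0}
    - {"dx":0,"dy":0,"dz":0,"rx":0,"ry":0,"rz":1.45,"grip":0}

```text
time: 46.2
ee_pos: [492.4, -355.3, 251.3]
tcp_rot: [0.753, 0.659, -0.0, 0.001]
contact_force: [3.5, 1.2, 5.1]
opening: 0.158
```

```bash
python3 -c "
from h import *
o=get_obs();print(o['contact_force'],o['torque'],o['opening'],o['ee_pos'],o['tcp_rot'])"
```

```text
[3.52823313 1.20898995 5.10388551] [ 0.36827874 -0.69723698  0.1218043 ] 0.15800065852904488 [ 492.36731707 -355.25748575  251.33218628] [ 7.52504281e-01  6.58586416e-01 -2.00670575e-04  1.09518155e-03]
```

>>> send_rows:
  commands:
    - {"dx":0,"dy":0,"dz":0,"rx":0,"ry":0,"rz":0.04,"grip":0}
    - {"dx":0,"dy":0,"dz":0,"rx":0,"ry":0,"rz":0.08,"grip":0}
    - {"dx":0,"dy":0,"dz":0,"rx":0,"ry":0,"rz":0.11,"grip":0}
    - {"dx":0,"dy":0,"dz":0,"rx":0,"ry":0,"rz":0.11,"grip":0}

```text
time: 46.6
ee_pos: [492.4, -355.2, 251.4]
tcp_rot: [0.786, 0.618, -0.0, 0.001]
contact_force: [4.0, 0.9, 4.3]
opening: 0.157
```

```bash
python3 -c "
from h import *
o=get_obs();print(o['contact_force'],o['torque'],o['opening'],o['ee_pos'],o['tcp_rot'])"
```

```text
[3.97091695 0.86429439 4.26108676] [ 0.21067558 -0.54487154  1.36055985] 0.15720324402117555 [ 492.40811712 -355.20694753  251.38834846] [ 7.85940164e-01  6.18301348e-01 -2.90153111e-04  1.19067153e-03]
```

>>> send_rows:
  commands:
    - {"dx":0,"dy":0,"dz":0,"rx":0,"ry":0,"rz":0,"grip":0.7}
    - {"dx":0,"dy":0,"dz":0,"rx":0,"ry":0,"rz":0,"grip":0.7}
    - {"dx":0,"dy":0,"dz":0,"rx":0,"ry":0,"rz":0,"grip":0.7}
    - {"dx":0,"dy":0,"dz":0,"rx":0,"ry":0,"rz":0,"grip":0.7}
    - {"dx":0,"dy":0,"dz":-5,"rx":0,"ry":0,"rz":0,"grip":0.7}
    - {"dx":0,"dy":0,"dz":-10,"rx":0,"ry":0,"rz":0,"grip":0.7}
    - {"dx":-15,"dy":0,"dz":-10,"rx":0,"ry":0,"rz":0,"grip":0.7}
    - {"dx":-15,"dy":0,"dz":-10,"rx":0,"ry":0,"rz":0,"grip":0.7}
    - {"dx":-15,"dy":0,"dz":-10,"rx":0,"ry":0,"rz":0,"grip":0.7}
    - {"dx":-15,"dy":0,"dz":-10,"rx":0,"ry":0,"rz":0,"grip":0.7}
    - {"dx":-15,"dy":0,"dz":-10,"rx":0,"ry":0,"rz":0,"grip":0.7}

```text
time: 47.7
ee_pos: [455.7, -501.9, 348.2]
tcp_rot: [0.787, 0.617, -0.001, -0.002]
contact_force: [0.5, 0.4, -0.5]
opening: 0.696
```

```bash
python3 laid.py 32 67; python3 peg.py; python3 -c "
from h import *
o=get_obs();print(o['contact_force'],o['ee_pos'])
im,P=snap('top',33)
H=hsv(im);h,s=H[...,0].astype(int),H[...,1]
x,y,z=P[...,0],P[...,1],P[...,2]
m=(x>430)&(x<560)&(y<-280)&(y>-450)&((h<8)|(h>172))&(s>140)&(z>97)&(z<108)
print(m.sum(),cv2.minAreaRect(P[m][:,:2].astype(np.float32)))
"
```

```text
scene red 108 x range [-108.6  -63.7] axis y,z -69.1 5.2
scene yel 122 x range [-109.2  -60.3] axis y,z 22.1 5.1
scene grn 108 x range [-108.3  -63.5] axis y,z -23.4 5.5
scene blu 96 x range [-108.   -63.2] axis y,z 68.4 5.5
top red 95 x range [-111.4  -46.8] axis y,z -67.4 8.8
top yel 33 x range [-111.7  -72. ] axis y,z 23.4 7.0
top grn 80 x range [-110.6  -61.9] axis y,z -22.0 9.3
top blu 89 x range [-111.   -65.3] axis y,z 70.4 8.5
[228 175   6  16  84] 121.0 164.0 [ 603.2 -162.5] rad 35.4 ang 162.0
[-0.0449693   0.56547012  0.09354331] [ 456.69303025 -499.87635199  349.49966108]
144 ((492.1502685546875, -354.39154052734375), (58.73228454589844, 13.810844421386719), 80.31817626953125)
```

View pics/top33.png

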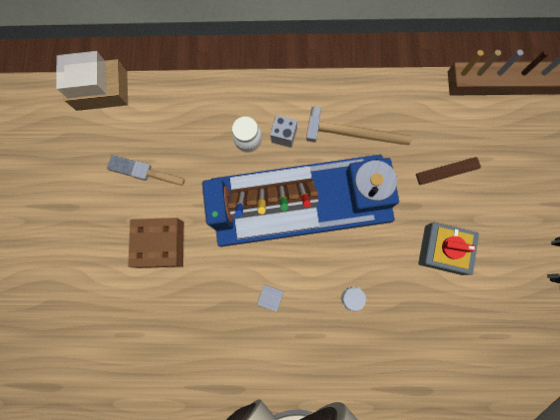

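View pics/scene32.png

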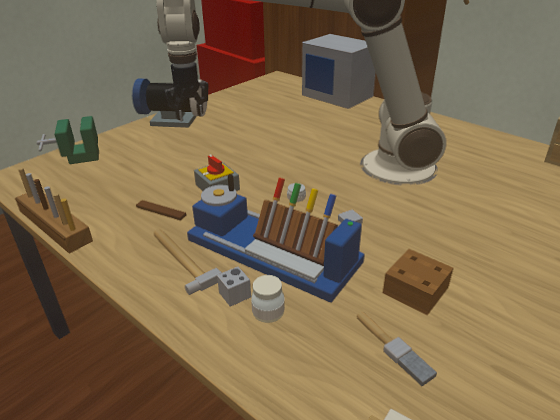

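The isolator is back at on, with the bar near (456,247) in the top view. All four burnishers are in their grooves, and the carriage is at the coil end with the bystanders where they were. The arm is clear, so I'm handing in.

```bash
python3 -c "
from plant import *
print(get_obs()['time'],sign_off())"
```

```text
the job is handed in; nothing more can be done
47.9 None
```

The job is done and was handed in at 47.9 s. I turned the isolator off, laid all four burnishers in the rest, cranked the carriage home, then turned the isolator back on.

- **Burnishers:** red, green, yellow and blue lie in the grooves at -69, -23, 23 and 69 mm. The scene camera puts each shank axis about 5 mm above the board. The top camera read that height as 7–9 mm, which I put down to calibration and the way it samples the handles. The handle ends are at about x = -110 mm, which puts each tip at about 40 mm, under the lip.
- **Carriage:** it moved about 67 mm, not the full 70 mm. I take this to mean it started about 3 mm along, but I could not see the stop itself. In a repeat push on the crank peg, resistance rose to about 18 N against the normal 2 N. The peg read the same angle before and after (161 and 162 degrees), so I judged the carriage to be against the stop.
- **Isolator:** the handle was turned to its end stop both times, with the torque rising to 1.2 N m at off and 1.4 N m at on. The final bar angle is 80.3 degrees, against 81.7 at the start.
- **Other things:** the last pictures show the bystanders and the wooden block where they were. I saw no knock to the block and no grip slip.

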